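# Cover the gesso cup and hold a board out to the saw mark

### The job

I am about to saw this shelf board, and the open gesso cup below must not catch the dust: first put the lid on the cup so that it sits seated and level, and let go of it. Then slide the board outward along the trestle, without lifting it off, until its outer end is in line with the marker stand's pointer, and keep it straight and flat; more than half of it will then hang out, so never let it tip. Finish while still holding the board there in the gripper or under the fingers, resting on the trestle, with the lid still on and the other things left alone.

Things in the scene. Friction and masses are not known exactly. Their poses are not given: they have to be found in the camera images.
- board: plain pale wooden shelf board, 260 long x 56 wide x 20 mm thick, 0.15 to 0.31 kg, even density, lying flat on the trestle, its length along the trestle beam, overhanging by only about 10 to 20 mm at the outer end and more at the inner end. Origin: centre of its underside; x along its length towards the outer end, z up. It is held to the trestle by nothing but friction, and tips once more than half of its length hangs out
- board_end (a point): centre of the board's outer end face (130 mm along the board's x from its origin, at half thickness)
- trestle: fixed small wooden sawing trestle: one beam 160 long x 36 wide, top 225 mm above the cabinet top, on splayed legs (the beam is 20 mm narrower than the board and stays 30 mm deep, so fingers have room beside it below the board). Origin on the cabinet top below the beam's middle; x along the beam, outward (towards the cup and the marker), z up
- trestle_edge (a point): middle of the beam's outer top edge, 80 mm along the trestle's x, at its top: the edge that the board hangs over
- marker: fixed marker stand beside the path of the board: round foot 32 mm across, thin upright rod, and a flat steel pointer 3 mm thick that reaches towards the board's path at the height of the board (235 mm), on the side away from the robot, its tip about 16 mm clear of the board's side. Origin at the foot's underside; axes parallel to the trestle's. The board's outer end face shall end up in the plane x = 0 of this frame, which is 155 to 175 mm beyond the trestle's edge
- marker_tip (a point): tip of the pointer
- cup: open tapered paper cup caked with gesso, 90 mm across the rim, 83 mm high, 0.3 kg, standing loose below the place where the board will hang out, about 96 mm beyond the trestle's edge. Origin: centre of its underside; z up. The mouth is at least 72 mm wide inside
- cup_rim (a point): centre of the cup's mouth at rim height, 82.5 mm above its underside
- lid: loose round plywood lid of the cup: disc 96 mm across and 6 mm thick, below it a plug 64 mm across and 8 mm deep that goes into the cup's mouth, on top an upright round wooden knob 26 mm across and 38 mm high. Origin: centre of the disc's underside (comes to rest on the cup's rim); z up. It starts lying on its plug with the origin 8 mm above the cabinet top. Knob top is 44 mm above the origin, so about 98 mm of room stay below the board when the lid is on the cup
- case: fixed large blue case with a black lid that stands behind the work, about 295 deep (x) x 424 wide (y) x 200 mm high; origin centre of its underside; do not run into it
- lid_knob (a point): on the axis of the lid's knob, 30 mm above the lid's origin
- tape_roll: cream ring-shaped roll of masking tape lying flat, 104 mm across, 25 mm high; origin centre of its underside; bystander
- black_roll: small roll of black tape lying flat, 53 mm across, 19 mm high; origin centre of its underside; bystander
- clip: black bulldog clip, 50 x 30 x 37 mm; origin centre of its underside; bystander
- pen: felt marker pen lying flat, 135 mm long, 17 mm thick; origin centre of its underside; bystander
- bottle: small dark round bottle with a black cap, 43 mm across, 60 mm high; origin centre of its underside; bystander

How it is judged:
By the outcome, as a careful person would: the job done as asked, in the order asked, and still so for the second after the job is handed in, while the arm keeps its last pose, push and grip.
It also fails if it takes over 54 s, if anything falls off the work surface, if the arm or the gripper's body presses on something with over 40 N, if the wrist force passes 120 N, or if a joint passes its speed limit or range.

### The arm

A 6-joint arm with a two-finger parallel gripper is mounted at the origin on a cart in front of the work surface, level with it; the furniture and walls round the work are solid. World frame = base frame: x ahead of the robot, y to its left, z up, the work surface at z = 0. Lengths are in m, angles in rad, forces in N, time in s.
With the tool pointing down it reaches from about 0.275 to 0.775 m from the base axis. Payload 14.6 kg.
Tool frame: the origin (TCP) lies on the centre line of the jaws, within the pads' length; the fingertips stand 11 mm ahead of it and the grasp point (between the pads) lies 8 mm behind it; z points along the fingers, y is the direction in which the jaws open and shut (so a half turn about z gives the same grasp; the last joint's range is limited). The gripper opens to 85 mm and grips with 20 to 120 N. Pads are 22 mm wide; open, the fingers measure 114 mm over their backs; the gripper's body (76 mm by 85 mm) begins 54 mm behind the grasp point. The pads swing forward as they close: fully open they stand 13 mm farther back than shut.
Start: joints at [1.027, 0.263, -0.048, 1.259, 0, 1.415], TCP at [0.199, 0.486, 0.242] pointing down, gripper open.
Joint ranges: [-2.65, 2.65], [-0.89, 1.7], [-1.18, 1.37], [-2.13, 2.11], [-1.35, 1.29], [-3.14, 3.14]. Speed limits (rad/s): [1.89, 1.89, 2.57, 2.79, 3.14, 3.14].

### API

Orientations are given as a 3x3 rotation matrix whose columns are the frame's x, y, z axes.
In Python, from rig import * gives the robot as it stands.
- The arm moves only by the shell command python3 -m inch 'ROWS' [FORCE]. ROWS is JSON, a list of rows, each a list of 3 entries, a list of its own where there are three numbers: the shift along the tool's x, y, z in m, then the turn, a rotation vector about the tool's x, y, z in rad, then the opening, from -1 (shut) to 1 (fully open), so that 0 is half open. A call has 1 to 12 rows; each row shifts and turns the commanded pose from where the row before left it, along the tool's axes as they then stand; what a row does not reach is not made up. A row lasts 1/8 s, in which the tool goes at most 62.5 mm and 10.7 degrees, less where a joint would pass 70% of its speed; a pose out of reach is approached as far as the arm can. A call with a gripper value outside its range is refused whole. The fingers move at their own pace and stop on an object; FORCE is the grip in N (left out, the last holds). Time passes only in rows, so rows that do not move let the fingers close. It gives the time, the measured TCP pose, the force and the opening at its end, in the units of the state.
- sense(): the state, without advancing time (a new reading comes with each control period).
- camera(name): name is "scene" or "top" or "wrist"; returns (picture, depth): 384x512x3 uint8, red, green, blue; 384x512 float32, m along the optical axis (not along the pixel's ray), 0 where there is no reading.
- camera_info(name): a dict with "fx", "fy", "cx", "cy" (pixels), "T" (4x4, takes a point from camera to world coordinates). Camera axes: x right, y down, z forward; pixel columns grow to the right and rows downward; lengths in m; the calibration is good to about 2 mm. The wrist camera is an equidistant fisheye: a pixel r from the principal point sees the ray r / f radians off the axis. A picture is of the moment at which its call begins: read the wrist's pose just before it. camera_info takes no time and is no camera call; for the wrist camera it gives the pose at the moment of the call.
- job_done(): hands the job in, once; it reports no verdict.
The state is a dict: "time_s": time; "q": joint angles; "joint_vel": joint speeds; "effort": joint torques, N m; "tcp_pos": TCP position; "tcp_rot": TCP orientation; "wrist_force": force on the tool from outside, world axes, zero at the start; "wrist_torque": the same for the moment, N m; "finger_gap": opening from 0.0 (shut) to 1.0 (fully open).
Only numpy, scipy, OpenCV 4.12 (cv2) and the standard library are available. Lean on these libraries where they do the work, as an engineer would, in place of code of your own. Each camera call takes 0.05 s, during which the arm holds its last target.

## Working session

There is one attempt and no reset: what is moved stays moved. The work goes in short steps, Python scripts to look and compute and a shell command to move; the robot and the scene stay as the last step left them, time stands still between calls to the robot, and variables do not carry over. Pictures are saved under pics/ and viewed, and the job is handed in when it is done.

```bash
mkdir -p pics; ls; python3 - <<'E'
from rig import *
import cv2,numpy as np
s=sense();print(s)
for n in ["scene","top","wrist"]:
    i=camera_info(n)
    p,d=camera(n)
    cv2.imwrite(f"pics/{n}0.png",p[:,:,::-1]);np.save(f"pics/{n}0d.npy",d);np.save(f"pics/{n}0p.npy",p)
    print(n,i)
    import pickle;pickle.dump(i,open(f"pics/{n}0i.pkl","wb"))
E
```

```text
pics
{'time_s': 0.0, 'q': array([ 1.02669211e+00,  2.63504744e-01, -4.89255504e-02,  1.25939781e+00,
       -4.19502077e-06,  1.41548540e+00]), 'joint_vel': array([ 2.65597784e-03,  7.26540129e-04, -2.03566406e-04, -1.25455168e-03,
       -6.24512234e-04, -7.12390995e-05]), 'effort': array([-8.33234899e-04, -6.37615442e+01,  3.84560287e+01,  1.36129302e-02,
       -1.43477023e-04, -3.05629680e-05]), 'tcp_pos': array([0.19888839, 0.48558896, 0.24183869]), 'tcp_rot': array([[-9.25367124e-01,  3.79071767e-01, -5.30511026e-04],
       [ 3.79072106e-01,  9.25366714e-01, -8.84949302e-04],
       [ 1.55457949e-04, -1.02000492e-03, -9.99999468e-01]]), 'wrist_force': array([-0.55478711,  0.62251657, -0.5157666 ]), 'wrist_torque': array([-0.00753487,  0.00048405, -0.03244153]), 'finger_gap': 0.9968949622376486}
scene {'fx': 388.58038351787025, 'fy': 388.58038351787025, 'cx': 252.51071349318855, 'cy': 189.5249117123626, 'T': array([[ 0.48505835, -0.6737151 ,  0.55751803, -0.12394025],
       [-0.87437701, -0.38352097,  0.29728187, -0.36588983],
       [ 0.01353657, -0.63168   , -0.77511105,  1.03924701],
       [ 0.        ,  0.        ,  0.        ,  1.        ]])}
top {'fx': 363.91424905531284, 'fy': 363.91424905531284, 'cx': 258.3290634778232, 'cy': 190.44454469096814, 'T': array([[ 0.01407123, -0.97718321,  0.21193152,  0.29907183],
       [-0.99990002, -0.01345547,  0.00434747, -0.01420523],
       [-0.00139663, -0.21197151, -0.97727485,  1.16610739],
       [ 0.        ,  0.        ,  0.        ,  1.        ]])}
wrist {'fx': 297.3186396354542, 'fy': 297.3186396354542, 'cx': 256.4539464295306, 'cy': 191.38090058119943, 'T': array([[ 0.37861915,  0.88845554,  0.25941144,  0.13239077],
       [ 0.92555174, -0.36307148, -0.10739214,  0.51281544],
       [-0.00122825,  0.28075943, -0.95977739,  0.37395687],
       [ 0.        ,  0.        ,  0.        ,  1.        ]])}
```

View pics/scene0.png

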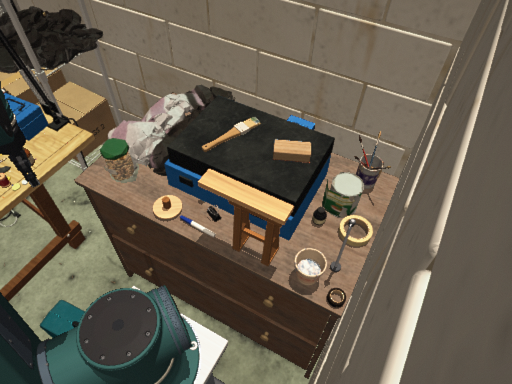

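View pics/top0.png

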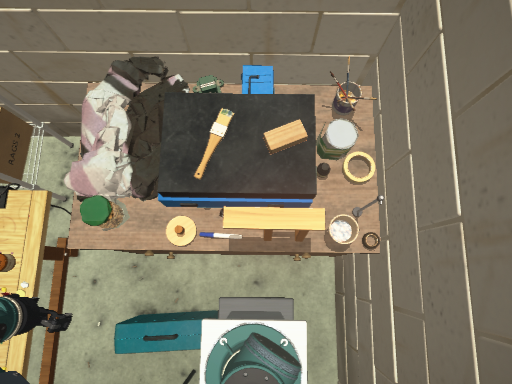

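View pics/wrist0.png

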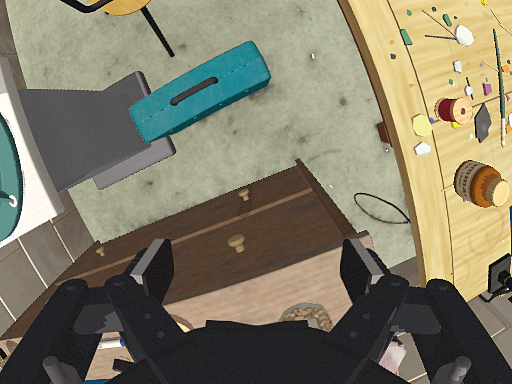

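```bash
cat > h.py <<'E'
import numpy as np,cv2,pickle
def load(n):
    return np.load(f"pics/{n}p.npy"),np.load(f"pics/{n}d.npy"),pickle.load(open(f"pics/{n}i.pkl","rb"))
def cloud(d,i):
    v,u=np.mgrid[:d.shape[0],:d.shape[1]]
    P=np.stack([(u-i['cx'])/i['fx']*d,(v-i['cy'])/i['fy']*d,d],-1)
    W=P@i['T'][:3,:3].T+i['T'][:3,3]; W[d==0]=np.nan
    return W
def ray(i,u,v,z):
    r=i['T'][:3,:3]@np.array([(u-i['cx'])/i['fx'],(v-i['cy'])/i['fy'],1]); o=i['T'][:3,3]
    return o+r*(z-o[2])/r[2]
def proj(i,p):
    c=i['T'][:3,:3].T@(np.asarray(p)-i['T'][:3,3]); return c[0]/c[2]*i['fx']+i['cx'],c[1]/c[2]*i['fy']+i['cy']
def snap(n,tag):
    from rig import camera,camera_info
    i=camera_info(n);p,d=camera(n);m=f"{n}{tag}"
    cv2.imwrite(f"pics/{m}.png",p[:,:,::-1]);np.save(f"pics/{m}d.npy",d);np.save(f"pics/{m}p.npy",p);pickle.dump(i,open(f"pics/{m}i.pkl","wb"))
    return p,d,i
E
python3 - <<'E'
from h import *
p,d,i=load("top0")
W=cloud(d,i)
c=p[190:270,150:390]; cv2.imwrite("pics/t0c.png",cv2.resize(c,None,fx=3.3,fy=3.3,interpolation=cv2.INTER_CUBIC)[:,:,::-1])
ps,ds,is_=load("scene0")
c=ps[165:315,140:380]; cv2.imwrite("pics/s0c.png",cv2.resize(c,None,fx=3.3,fy=3.3,interpolation=cv2.INTER_CUBIC)[:,:,::-1])
for (u,v) in [(182,245),(343,230),(343,220),(275,218),(235,218),(180,230),(190,238),(361,212),(380,201),(372,240),(240,150)]:
    print(u,v,W[v,u].round(3))
E
```

```text
182 245 [0.37  0.228 0.016]
343 230 [ 0.422 -0.274  0.035]
343 220 [ 0.453 -0.275  0.037]
275 218 [ 0.428 -0.054  0.242]
235 218 [0.426 0.048 0.243]
180 230 [0.414 0.229 0.051]
190 238 [0.393 0.204 0.013]
361 212 [ 0.484 -0.339  0.01 ]
380 201 [ 0.477 -0.326  0.237]
372 240 [ 0.396 -0.374 -0.003]
240 150 [0.624 0.043 0.197]
```

View pics/t0c.png

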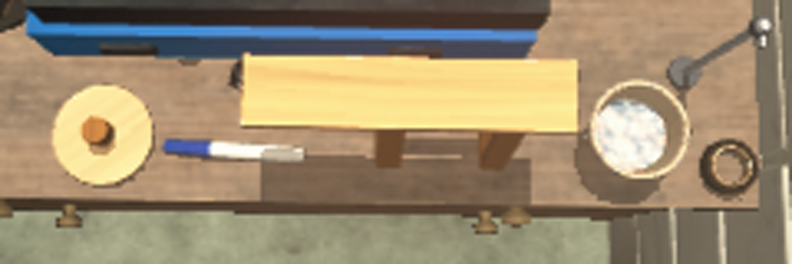

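View pics/s0c.png

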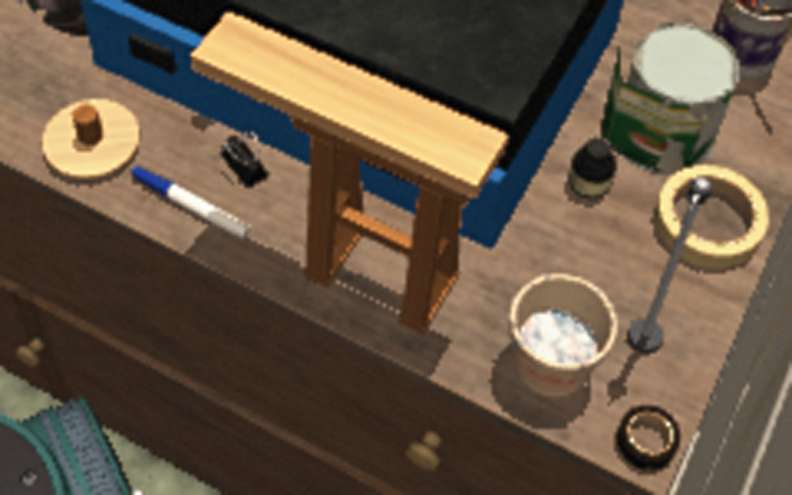

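```bash
cat > m0.py <<'E'
from h import *
for n in ["top0","scene0"]:
    p,d,i=load(n);W=cloud(d,i);X,Y,Z=W[...,0],W[...,1],W[...,2]
    hsv=cv2.cvtColor(p,cv2.COLOR_RGB2HSV)
    def big(m):
        k,l,s,c=cv2.connectedComponentsWithStats(m.astype(np.uint8));j=1+np.argmax(s[1:,4]);return l==j
    def fit(m,z,name):
        c,_=cv2.findContours(m.astype(np.uint8),cv2.RETR_EXTERNAL,cv2.CHAIN_APPROX_NONE);c=max(c,key=cv2.contourArea)
        h=cv2.convexHull(c)[:,0]
        q=np.array([ray(i,a,b,z)[:2] for a,b in h])
        (x,y),r=cv2.minEnclosingCircle(q.astype(np.float32)*1000)
        e=cv2.fitEllipse((q*1000).astype(np.float32)) if len(q)>4 else None
        print(n,name,m.sum(),"enc",round(x,1),round(y,1),round(r,1),"ell",e)
    reg=(abs(X-.385)<.08)&(abs(Y-.23)<.08)
    fit(big(reg&(Z>.008)),.014,"liddisc")
    fit(big(reg&(Z>.035)),.052,"knob")
    reg=(abs(X-.43)<.07)&(abs(Y+.275)<.07)
    fit(big(reg&(Z>.07)&(Z<.1)),.0825,"cup")
    reg=(abs(X-.43)<.09)&(abs(Y)<.25)&(Z>.215)&(Z<.27)
    m=big(reg&(hsv[...,1]>60)&(hsv[...,2]>90))
    print("z med top",np.nanmedian(Z[m]))
    c,_=cv2.findContours(m.astype(np.uint8),cv2.RETR_EXTERNAL,cv2.CHAIN_APPROX_NONE);c=max(c,key=cv2.contourArea)
    q=np.array([ray(i,a,b,.245)[:2] for a,b in c[:,0]])*1000
    print("board",m.sum(),cv2.minAreaRect(q.astype(np.float32)))
    reg=(abs(X-.49)<.06)&(abs(Y+.34)<.06)
    m=reg&(Z>.205)&(Z<.27); v,u=np.nonzero(m); print("ptr",[(a,b,W[b,a].round(3).tolist()) for a,b in zip(u,v)][:40])
    m=reg&(hsv[...,1]<60)&(hsv[...,2]>50)&(Z<.03); fit(big(m),.003,"foot")
E
python3 m0.py
python3 - <<'E'
from h import *
a=load("top0")[0][185:240,330:390];b=load("scene0")[0][210:290,315:375]
f=lambda x,s:cv2.resize(x,None,fx=s,fy=s,interpolation=cv2.INTER_NEAREST)
A=f(a,6);B=f(b,6);H=max(A.shape[0],B.shape[0])
o=np.zeros((H,A.shape[1]+B.shape[1],3),np.uint8);o[:A.shape[0],:A.shape[1]]=A;o[:B.shape[0],A.shape[1]:]=B
cv2.imwrite("pics/ptr.png",o[:,:,::-1])
E
```

```text
top0 liddisc 710 enc 416.3 234.3 48.0 ell ((416.5478515625, 234.24168395996094), (94.65908813476562, 95.75070190429688), 151.22218322753906)
top0 knob 62 enc 415.6 232.9 13.6 ell ((415.7921447753906, 232.666259765625), (24.81382179260254, 27.303319931030273), 143.93186950683594)
top0 cup 179 enc 420.6 -263.5 45.3 ell ((420.383544921875, -264.034423828125), (87.5445785522461, 89.82603454589844), 25.451396942138672)
z med top 0.24442483024019168
board 2269 ((427.3431701660156, -49.94110107421875), (257.8818359375, 57.67761993408203), 89.71644592285156)
ptr [(np.int64(411), np.int64(171), [0.55, -0.399, 0.268]), (np.int64(409), np.int64(172), [0.549, -0.397, 0.262]), (np.int64(410), np.int64(172), [0.549, -0.398, 0.264]), (np.int64(411), np.int64(172), [0.547, -0.399, 0.269]), (np.int64(408), np.int64(173), [0.549, -0.397, 0.254]), (np.int64(409), np.int64(173), [0.548, -0.399, 0.256]), (np.int64(410), np.int64(173), [0.546, -0.399, 0.262]), (np.int64(411), np.int64(173), [0.544, -0.399, 0.269]), (np.int64(407), np.int64(174), [0.548, -0.397, 0.247]), (np.int64(408), np.int64(174), [0.5
[... 4067 characters left out ...]
 (np.int64(351), np.int64(223), [0.478, -0.325, 0.24]), (np.int64(352), np.int64(223), [0.478, -0.327, 0.242]), (np.int64(353), np.int64(223), [0.482, -0.329, 0.239]), (np.int64(354), np.int64(223), [0.48, -0.331, 0.242]), (np.int64(383), np.int64(223), [0.531, -0.395, 0.224]), (np.int64(348), np.int64(224), [0.481, -0.318, 0.227]), (np.int64(349), np.int64(224), [0.477, -0.321, 0.235]), (np.int64(350), np.int64(224), [0.475, -0.323, 0.239]), (np.int64(351), np.int64(224), [0.476, -0.326, 0.239]), (np.int64(352), np.int64(224), [0.478, -0.328, 0.239])]
scene0 foot 70 enc 487.5 -324.1 15.6 ell ((487.6021728515625, -324.1289978027344), (28.47353744506836, 30.99160385131836), 161.4788818359375)
```

View pics/ptr.png

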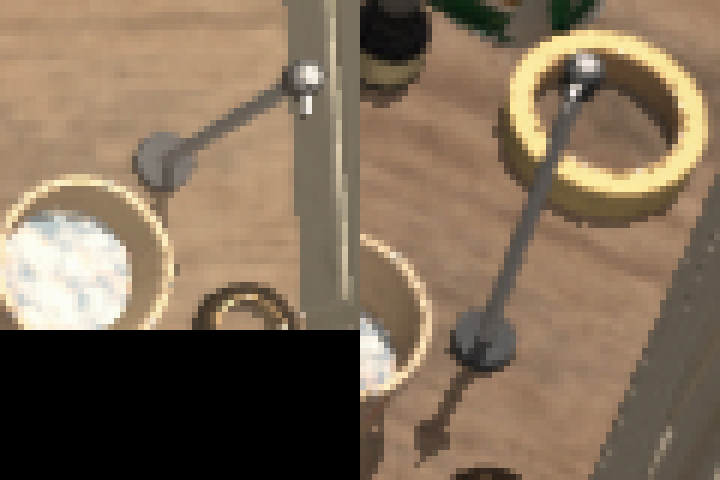

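```bash
python3 - <<'E'
from h import *
for n in ["top0","scene0"]:
    p,d,i=load(n);W=cloud(d,i).reshape(-1,3)
    for lo,hi in [(.01,.06),(.06,.12),(.12,.17),(.17,.21)]:
        for y in [.26,.23,.2,.1]:
            m=(W[:,2]>lo)&(W[:,2]<hi)&(abs(W[:,1]-y)<.012)&(W[:,0]>.46)&(W[:,0]<.6)
            print(n,lo,y,m.sum(),np.nanmin(W[m,0]).round(3) if m.sum() else None)
p,d,i=load("top0");W=cloud(d,i)
for u in (165,200,300):
  for v in (188,192,196,200,204): print(u,v,p[v,u],W[v,u].round(3))
E
cat > g.py <<'E'
import sys,numpy as np
from rig import sense
from scipy.spatial.transform import Rotation as R
# usage: g.py x y z yawdeg : first turn (tool rotvec), then shift in target tool axes
s=sense();p=s['tcp_pos'];T=s['tcp_rot']
print("t",round(s['time_s'],3),"tcp",p.round(4),"yaw",np.degrees(np.arctan2(T[1,0],T[0,0])).round(2),"zax",T[:,2].round(4),"F",s['wrist_force'].round(1),"gap",round(s['finger_gap'],3))
if len(sys.argv)>4:
    x,y,z,w=map(float,sys.argv[1:5]);w=np.radians(w)
    G=np.array([[np.cos(w),np.sin(w),0],[np.sin(w),-np.cos(w),0],[0,0,-1]])
    rv=R.from_matrix(T.T@G).as_rotvec();print("turn total",rv.round(4),"rows>=",np.linalg.norm(rv)/.18)
    sh=np.array([x,y,z])-p;print("world",sh.round(4),"tool target axes",(G.T@sh).round(4),"tool now axes",(T.T@sh).round(4))
E
python3 g.py .4145 .2338 .242 180
```

```text
top0 0.01 0.26 20 0.462
top0 0.01 0.23 12 0.462
top0 0.01 0.2 0 None
top0 0.01 0.1 37 0.461
top0 0.06 0.26 35 0.492
top0 0.06 0.23 36 0.483
top0 0.06 0.2 55 0.482
top0 0.06 0.1 39 0.492
top0 0.12 0.26 46 0.493
top0 0.12 0.23 45 0.493
top0 0.12 0.2 45 0.494
top0 0.12 0.1 40 0.493
top0 0.17 0.26 234 0.501
top0 0.17 0.23 320 0.501
top0 0.17 0.2 322 0.501
top0 0.17 0.1 320 0.502
scene0 0.01 0.26 48 0.461
scene0 0.01 0.23 51 0.46
scene0 0.01 0.2 51 0.488
scene0 0.01 0.1 81 0.461
scene0 0.06 0.26 76 0.488
scene0 0.06 0.23 65 0.48
scene0 0.06 0.2 77 0.479
scene0 0.06 0.1 31 0.488
scene0 0.12 0.26 61 0.49
scene0 0.12 0.23 69 0.49
scene0 0.12 0.2 68 0.491
scene0 0.12 0.1 0 None
scene0 0.17 0.26 184 0.498
scene0 0.17 0.23 204 0.497
scene0 0.17 0.2 215 0.499
scene0 0.17 0.1 210 0.499
165 188 [67 67 62] [0.512 0.245 0.198]
165 192 [26 21 20] [0.501 0.244 0.197]
165 196 [28 35 44] [0.501 0.258 0.143]
165 200 [ 41  93 139] [0.493 0.263 0.122]
165 204 [29 56 78] [0.492 0.278 0.06 ]
200 188 [63 61 57] [0.514 0.149 0.197]
200 192 [50 44 40] [0.503 0.149 0.197]
200 196 [39 33 30] [0.501 0.156 0.148]
200 200 [ 65 137 204] [0.495 0.16  0.121]
200 204 [44 64 86] [0.492 0.169 0.067]
300 188 [80 68 61] [ 0.517 -0.123  0.198]
300 192 [86 74 66] [ 0.507 -0.123  0.197]
300 196 [68 49 38] [ 0.501 -0.127  0.167]
300 200 [ 87 141 208] [ 0.498 -0.131  0.123]
300 204 [72 72 85] [ 0.492 -0.135  0.092]
t 0.15 tcp [0.1989 0.4857 0.2419] yaw 157.73 zax [-5.e-04 -7.e-04 -1.e+00] F [ 0.5 -0.1  1. ] gap 1.0
turn total [-8.000e-04 -3.000e-04 -3.888e-01] rows>= 2.1597921628020478
world [ 2.156e-01 -2.519e-01  1.000e-04] tool target axes [-2.156e-01 -2.519e-01 -1.000e-04] tool now axes [-0.295  -0.1513 -0.    ]
```

```bash
python3 -m inch '[[[0,0,0],[0,0,-0.13],0.4],[[0,0,0],[0,0,-0.13],0.4],[[0,0,0],[0,0,-0.129],0.4],[[-0.027,-0.0315,0],[0,0,0],0.4],[[-0.027,-0.0315,0],[0,0,0],0.4],[[-0.027,-0.0315,0],[0,0,0],0.4],[[-0.027,-0.0315,0],[0,0,0],0.4],[[-0.027,-0.0315,0],[0,0,0],0.4],[[-0.027,-0.0315,0],[0,0,0],0.4],[[-0.027,-0.0315,0],[0,0,0],0.4],[[-0.026,-0.0315,0],[0,0,0],0.4]]' 30
python3 -m inch '[[[0,0,0.02],[0,0,0],0.4],[[0,0,0],[0,0,0],0.4]]'
python3 g.py .4145 .2338 .12 180; python3 -c "
from h import *
snap('wrist','1')"
```

```text
time_s: 1.52
tcp_pos: [0.4148, 0.2327, 0.2422]
tcp_rot: [[-1.0, -0.0, -0.0], [-0.0, 1.0, -0.0], [0.0, -0.0, -1.0]]
wrist_force: [-0.2, 0.9, -1.1]
finger_gap: 0.707
time_s: 1.78
tcp_pos: [0.4135, 0.2333, 0.2213]
tcp_rot: [[-1.0, 0.001, -0.002], [0.001, 1.0, -0.001], [0.002, -0.001, -1.0]]
wrist_force: [-0.4, 1.0, 0.6]
finger_gap: 0.698
t 1.775 tcp [0.4135 0.2333 0.2213] yaw 179.96 zax [-2.3e-03 -8.0e-04 -1.0e+00] F [-0.4  1.   0.6] gap 0.698
turn total [-0.0008 -0.0023 -0.0006] rows>= 0.013957016750777403
world [ 0.001   0.0005 -0.1013] tool target axes [-0.001   0.0005  0.1013] tool now axes [-0.0012  0.0006  0.1013]
```

View pics/wrist1.png

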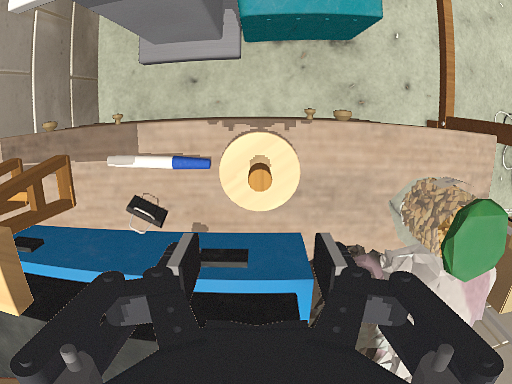

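```bash
cat >> h.py <<'E'
def fray(i,u,v,z):
    a=np.array([u-i['cx'],v-i['cy']]);r=np.hypot(*a)+1e-9;th=r/i['fx']
    c=np.array([*(a/r*np.sin(th)),np.cos(th)]);w=i['T'][:3,:3]@c;o=i['T'][:3,3]
    return o+w*(z-o[2])/w[2]
E
python3 - <<'E'
from h import *
p,d,i=load("wrist1");h=cv2.cvtColor(p,cv2.COLOR_RGB2HSV)
print(h[150,260],h[160,240],h[178,260],h[120,210],h[200,190])
m=(abs(h[...,0].astype(int)-h[160,240,0])<6)&(h[...,1]>60)&(h[...,2]>150)
m[:,:200]=0;m[:,320:]=0;m[:120]=0;m[225:]=0
k=(h[...,2]>80)&(h[...,1]>150)&(h[...,0]<18);k[:,240:];k[:,:245]=0;k[:,275:]=0;k[:155]=0;k[195:]=0
for mm,z in ((m,.014),(k,.052)):
    c,_=cv2.findContours(mm.astype(np.uint8),cv2.RETR_EXTERNAL,cv2.CHAIN_APPROX_NONE);c=max(c,key=cv2.contourArea)
    q=np.array([fray(i,a,b,z)[:2] for a,b in cv2.convexHull(c)[:,0]])*1000
    print(cv2.boundingRect(c),cv2.minEnclosingCircle(q.astype(np.float32)),cv2.fitEllipse(q.astype(np.float32)))
E
```

```text
[ 21  75 255] [ 22  74 255] [ 17 157 216] [ 15  83 138] [ 15  65 197]
(219, 132, 82, 79) ((417.0600280761719, 236.3682098388672), 48.095855712890625) ((417.09112548828125, 236.4307861328125), (95.59861755371094, 95.6351547241211), 160.23623657226562)
(248, 163, 24, 28) ((413.55352783203125, 235.85206604003906), 14.932716369628906) ((413.91107177734375, 236.2458038330078), (24.778244018554688, 30.59428596496582), 91.37078857421875)
```

```bash
python3 -m inch '[[[-0.0015,0.002,0.03],[0,0,0],0.2],[[0,0,0.03],[0,0,0],0.2],[[0,0,0.03],[0,0,0],0.2],[[0,0,0.03],[0,0,0],0.2],[[0,0,0.02],[0,0,0],0.2],[[0,0,0],[0,0,0],0.2]]'; python3 g.py .4155 .2353 .034 180
```

```text
time_s: 2.58
tcp_pos: [0.4149, 0.2361, 0.082]
tcp_rot: [[-1.0, -0.001, -0.002], [-0.001, 1.0, -0.001], [0.002, -0.001, -1.0]]
wrist_force: [-0.3, -0.8, -0.2]
finger_gap: 0.598
t 2.575 tcp [0.4149 0.2361 0.082 ] yaw -179.94 zax [-1.5e-03 -5.0e-04 -1.0e+00] F [-0.3 -0.8 -0.2] gap 0.598
turn total [-0.0005 -0.0015  0.0011] rows>= 0.01091120132206981
world [ 0.0006 -0.0008 -0.048 ] tool target axes [-0.0006 -0.0008  0.048 ] tool now axes [-0.0006 -0.0008  0.048 ]
```

```bash
python3 -m inch '[[[-0.0006,-0.0007,0.02],[0,0,0],0.2],[[0,0,0.018],[0,0,0],0.2],[[0,0,0.01],[0,0,0],0.2],[[0,0,0],[0,0,0],0.2],[[0,0,0],[0,0,0],-0.3],[[0,0,0],[0,0,0],-0.8],[[0,0,0],[0,0,0],-1],[[0,0,0],[0,0,0],-1],[[0,0,0],[0,0,0],-1],[[0,0,0],[0,0,0],-1]]' 40; python3 g.py .4155 .2353 .034 180;python3 -c "
from h import *
snap('wrist','2')"
```

```text
time_s: 3.82
tcp_pos: [0.4167, 0.2354, 0.0352]
tcp_rot: [[-1.0, -0.0, 0.001], [-0.0, 1.0, 0.0], [-0.001, 0.0, -1.0]]
wrist_force: [-1.7, -0.5, 7.4]
finger_gap: 0.289
t 3.825 tcp [0.4167 0.2354 0.0352] yaw -179.98 zax [ 1.3e-03  5.0e-04 -1.0e+00] F [-1.7 -0.5  7.4] gap 0.289
turn total [0.0005 0.0013 0.0003] rows>= 0.00798290592317662
world [-0.0012 -0.0001 -0.0012] tool target axes [ 0.0012 -0.0001  0.0012] tool now axes [ 0.0012 -0.0001  0.0012]
```

View pics/wrist2.png

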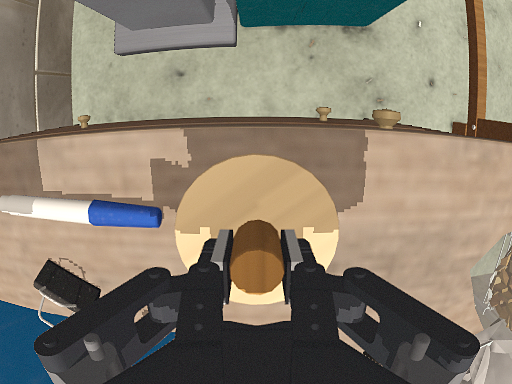

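```bash
python3 -m inch '[[[0,0,-0.005],[0,0,0],-1],[[0,0,-0.02],[0,0,0],-1],[[0,0,-0.035],[0,0,0],-1],[[0,0,-0.04],[0,0,0],-1],[[0,0,-0.04],[0,0,0],-1],[[0,0,-0.04],[0,0,0],-1],[[0,0,-0.04],[0,0,0],-1],[[0,0,-0.04],[0,0,0],-1],[[0,0,-0.025],[0,0,0],-1],[[0,0,-0.01],[0,0,0],-1],[[0,0,0],[0,0,0],-1]]'; python3 g.py .420 -.2636 .33 180;python3 -c "
from h import *
snap('wrist','3')"
```

```text
time_s: 5.25
tcp_pos: [0.4162, 0.2352, 0.3293]
tcp_rot: [[-1.0, -0.0, 0.0], [-0.0, 1.0, 0.0], [-0.0, 0.0, -1.0]]
wrist_force: [-0.2, -0.5, -1.2]
finger_gap: 0.29
t 5.25 tcp [0.4162 0.2352 0.3293] yaw -179.99 zax [ 3.e-04  1.e-04 -1.e+00] F [-0.2 -0.5 -1.2] gap 0.29
turn total [0.0001 0.0003 0.0002] rows>= 0.0018426570641053145
world [ 0.0038 -0.4988  0.0007] tool target axes [-0.0038 -0.4988 -0.0007] tool now axes [-0.0037 -0.4988 -0.0008]
```

View pics/wrist3.png

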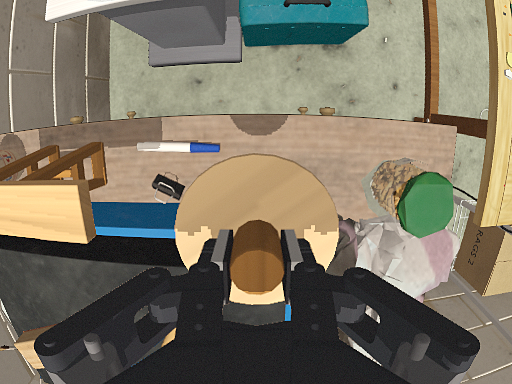

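```bash
python3 -m inch '[[[0,-0.015,0],[0,0,0],-1],[[0,-0.03,0],[0,0,0],-1],[[0,-0.045,0],[0,0,0],-1],[[0,-0.045,0],[0,0,0],-1],[[0,-0.045,0],[0,0,0],-1],[[0,-0.045,0],[0,0,0],-1],[[0,-0.045,0],[0,0,0],-1],[[0,-0.045,0],[0,0,0],-1],[[0,-0.045,0],[0,0,0],-1],[[0,-0.045,0],[0,0,0],-1],[[-0.002,-0.045,0],[0,0,0],-1],[[-0.0018,-0.035,0],[0,0,0],-1]]'; python3 -m inch '[[[0,-0.0138,0.03],[0,0,0],-1],[[0,0,0.02],[0,0,0],-1],[[0,0,0],[0,0,0],-1],[[0,0,0],[0,0,0],-1]]'; python3 g.py .420 -.2636 .25 180;python3 -c "
from h import *
snap('wrist','4');snap('top','4');snap('scene','4')"
```

```text
time_s: 6.8
tcp_pos: [0.419, -0.2519, 0.3285]
tcp_rot: [[-1.0, 0.001, -0.001], [0.001, 1.0, 0.001], [0.001, 0.001, -1.0]]
wrist_force: [-0.1, -0.4, 0.0]
finger_gap: 0.29
time_s: 7.3
tcp_pos: [0.4198, -0.2637, 0.2799]
tcp_rot: [[-1.0, -0.0, 0.0], [-0.0, 1.0, -0.0], [-0.0, -0.0, -1.0]]
wrist_force: [0.3, -0.0, -0.4]
finger_gap: 0.295
t 7.3 tcp [ 0.4198 -0.2637  0.2799] yaw -179.99 zax [ 3.e-04 -3.e-04 -1.e+00] F [ 0.3 -0.  -0.4] gap 0.295
turn total [-0.0003  0.0003  0.0002] rows>= 0.0025657182051120886
world [ 0.0002  0.0001 -0.0299] tool target axes [-0.0002  0.0001  0.0299] tool now axes [-0.0001  0.0001  0.0299]
```

View pics/wrist4.png

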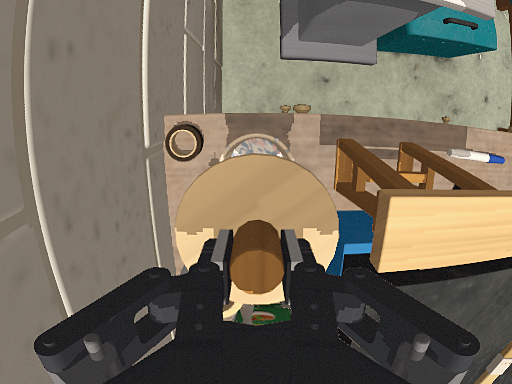

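View pics/scene4.png

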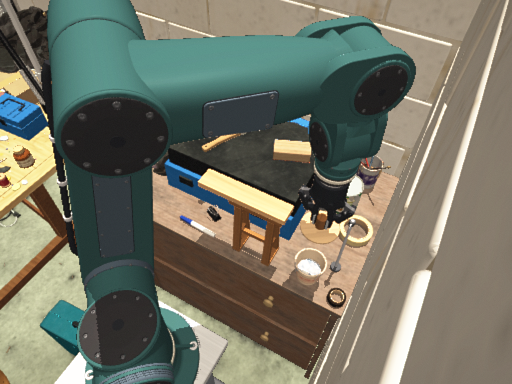

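View pics/top4.png

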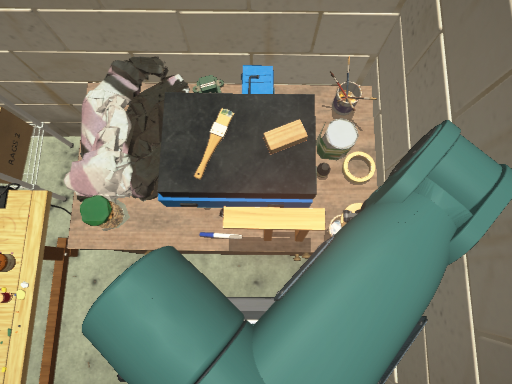

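```bash
python3 - <<'E'
from h import *
for n in("top4","scene4"):
    p,d,i=load(n);W=cloud(d,i);h=cv2.cvtColor(p,cv2.COLOR_RGB2HSV)
    m=(h[...,0]>75)&(h[...,0]<100)&(h[...,1]>80)&(W[...,2]>.25)&(W[...,0]>.1)
    print(n,"arm y min",np.nanpercentile(W[m][:,1],[0,.1,1]),"at",W[m][np.nanargmin(W[m][:,1])])
    m=(W[...,1]<-.39)&(W[...,2]>.3)&(W[...,1]>-.45); print("wall x range",np.nanpercentile(W[m][:,0],[0,50,100]) if m.any() else None, np.nanpercentile(W[m][:,1],[1,99]) if m.any() else 0)
# wrist cup rim arc
p,d,i=load("wrist4");c=p[120:200,160:360];cv2.imwrite("pics/w4c.png",cv2.resize(c,None,fx=4,fy=4,interpolation=cv2.INTER_CUBIC)[:,:,::-1])
ps,_,j=load("scene4");c=ps[200:320,270:390];cv2.imwrite("pics/s4c.png",cv2.resize(c,None,fx=5,fy=5,interpolation=cv2.INTER_CUBIC)[:,:,::-1])
E
```

```text
top4 arm y min [-0.32416208 -0.31342743 -0.2967728 ] at [ 0.435508   -0.32416208  0.71679623]
wall x range [0.06228526 0.55674811 1.01080158] [-0.40147468 -0.39452246]
scene4 arm y min [-0.33975346 -0.33730626 -0.32386672] at [ 0.42343818 -0.33975346  0.69036809]
wall x range [-9.07348956e-02 -1.71748968e-04  1.01487817e+00] [-0.39777048 -0.39190279]
```

View pics/w4c.png

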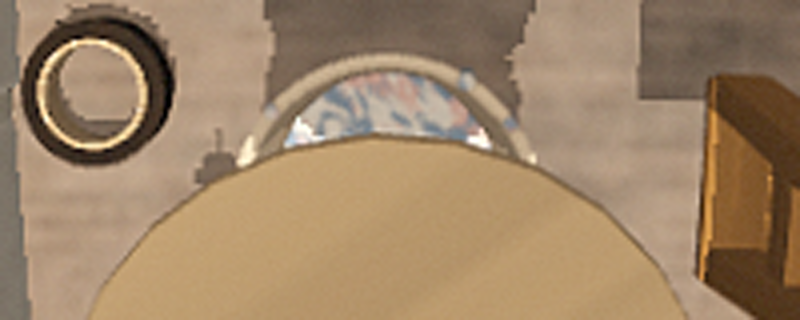

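View pics/s4c.png

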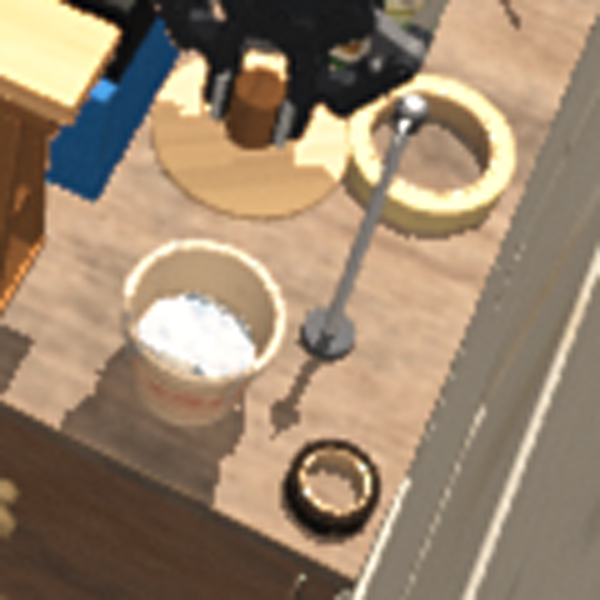

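```bash
python3 - <<'E'
from h import *
from scipy.optimize import least_squares
p,d,i=load("wrist4")
def fit(pts,z,r,x0):
    q=np.array([fray(i,160+a/4-.375,120+b/4-.375,z)[:2] for a,b in pts])
    s=least_squares(lambda c:np.hypot(q[:,0]-c[0],q[:,1]-c[1])-r,x0);s2=least_squares(lambda c:np.hypot(q[:,0]-c[0],q[:,1]-c[1])-c[2],[*x0,r])
    return s.x.round(4),s.fun.round(4),s2.x.round(4)
print("cup",fit([(237,160),(263,115),(298,83),(340,63),(385,52),(430,57),(470,74),(507,110),(536,160)],.0825,.045,[.42,-.264]))
print("lid",fit([(92,318),(130,262),(180,210),(240,165),(300,145),(380,135),(460,143),(540,170),(600,212),(650,262),(685,318)],.26,.048,[.42,-.264]))
k,dd,j=load("scene4");p0,d0,j0=load("scene0")
print("diff cup region vs start",np.abs(k[245:290,290:330].astype(int)-p0[245:290,290:330]).mean())
E
```

```text
cup (array([ 0.4222, -0.2637]), array([ 0.0002, -0.0003, -0.0005, -0.0006,  0.0005,  0.0006,  0.0005,
       -0.0006, -0.0005]), array([ 0.4215, -0.2637,  0.0445]))
lid (array([ 0.4206, -0.2635]), array([-0.0009, -0.001 , -0.0004,  0.0007,  0.0007,  0.0006,  0.0005,
        0.0003, -0.0004, -0.0007, -0.0009]), array([ 0.4172, -0.2635,  0.0452]))
diff cup region vs start 37.84685185185185
```

```bash
python3 - <<'E'
from h import *
for n in ("scene0","scene4"):
    p,d,i=load(n);W=cloud(d,i);X,Y,Z=W[...,0],W[...,1],W[...,2]
    m=((abs(X-.43)<.07)&(abs(Y+.275)<.07)&(Z>.07)&(Z<.1)).astype(np.uint8)
    k,l,s,c=cv2.connectedComponentsWithStats(m);m=(l==1+np.argmax(s[1:,4])).astype(np.uint8)
    c,_=cv2.findContours(m,0,1);c=max(c,key=cv2.contourArea);print(cv2.boundingRect(c))
    q=np.array([ray(i,a,b,.0825)[:2]*1000 for a,b in cv2.convexHull(c)[:,0]]);print(n,cv2.minEnclosingCircle(q.astype(np.float32)))
a=load("scene0")[0][240:295,285:335];b=load("scene4")[0][240:295,285:335]
cv2.imwrite("pics/cmp.png",cv2.resize(np.hstack([a,b]),None,fx=8,fy=8,interpolation=0)[:,:,::-1])
E
```

```text
(294, 248, 33, 30)
scene0 ((416.9964599609375, -263.84698486328125), 46.416404724121094)
(294, 248, 33, 30)
scene4 ((417.0592041015625, -263.39202880859375), 46.087894439697266)
```

View pics/cmp.png

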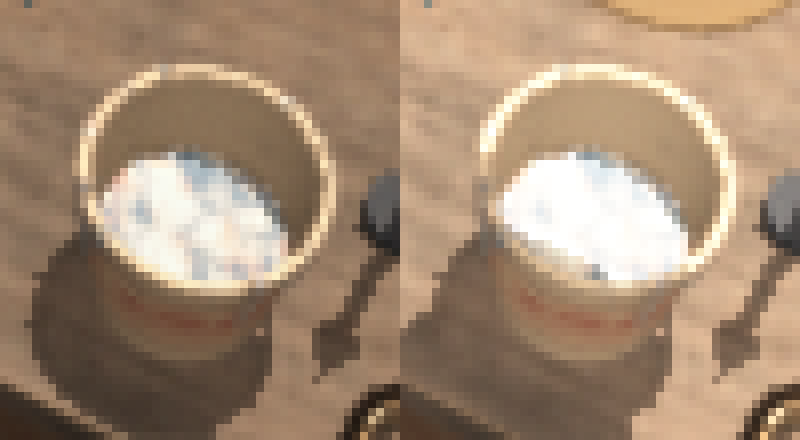

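```bash
python3 -m inch '[[[-0.0006,0,0.02],[0,0,0],-1],[[0,0,0.035],[0,0,0],-1],[[0,0,0.035],[0,0,0],-1],[[0,0,0.035],[0,0,0],-1],[[0,0,0.02],[0,0,0],-1],[[0,0,0.005],[0,0,0],-1],[[0,0,0],[0,0,0],-1],[[0,0,0],[0,0,0],-1]]'; python3 g.py .4207 -.2637 .1097 180;python3 -c "
from h import *
snap('wrist','5');p=snap('scene','5')[0]
cv2.imwrite('pics/s5c.png',cv2.resize(p[200:320,270:390],None,fx=5,fy=5,interpolation=2)[:,:,::-1])"
```

```text
time_s: 8.45
tcp_pos: [0.4211, -0.264, 0.1303]
tcp_rot: [[-1.0, -0.0, 0.001], [-0.0, 1.0, -0.001], [-0.001, -0.001, -1.0]]
wrist_force: [0.4, -0.3, -0.4]
finger_gap: 0.291
t 8.45 tcp [ 0.4211 -0.264   0.1303] yaw -179.98 zax [ 0.0012 -0.0011 -1.    ] F [ 0.4 -0.3 -0.4] gap 0.291
turn total [-0.0011  0.0012  0.0003] rows>= 0.008996999986111046
world [-0.0004  0.0003 -0.0206] tool target axes [0.0004 0.0003 0.0206] tool now axes [0.0005 0.0003 0.0206]
```

View pics/s5c.png

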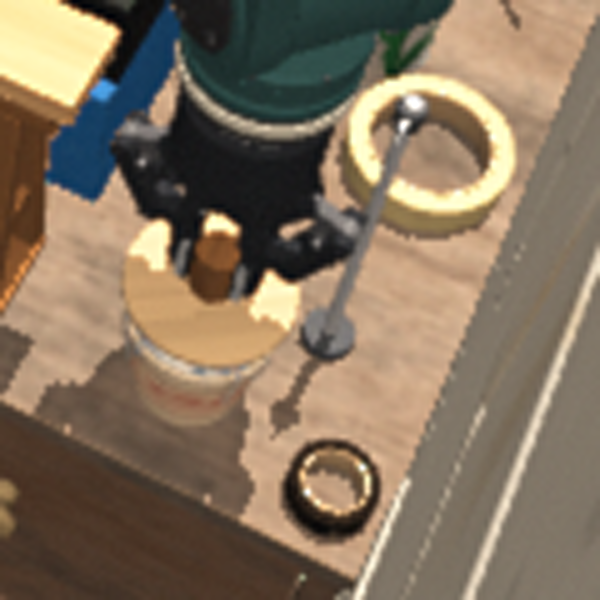

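View pics/wrist5.png

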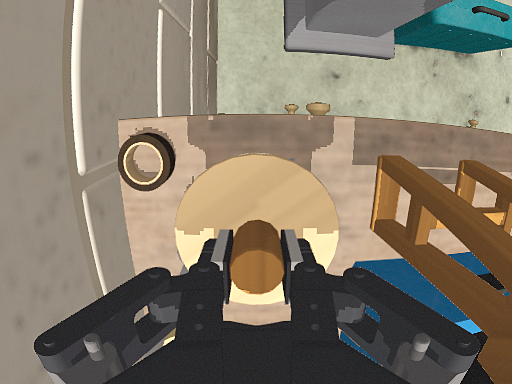

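```bash
python3 -m inch '[[[0.0003,0.0002,0.004],[0,0,0],-1],[[0,0,0.004],[0,0,0],-1],[[0,0,0.004],[0,0,0],-1],[[0,0,0.004],[0,0,0],-1],[[0,0,0],[0,0,0],-1]]';python3 -m inch '[[[0,0,0.0015],[0,0,0],-1],[[0,0,0.0015],[0,0,0],-1],[[0,0,0.001],[0,0,0],-1],[[0,0,0],[0,0,0],-1]]'; python3 g.py .4207 -.2637 .1097 180
```

```text
time_s: 9.18
tcp_pos: [0.4202, -0.2633, 0.1129]
tcp_rot: [[-1.0, -0.0, -0.0], [-0.0, 1.0, 0.0], [0.0, 0.0, -1.0]]
wrist_force: [1.4, -0.0, -0.8]
finger_gap: 0.292
time_s: 9.68
tcp_pos: [0.4203, -0.2634, 0.1092]
tcp_rot: [[-1.0, -0.0, -0.0], [-0.0, 1.0, 0.0], [0.0, 0.0, -1.0]]
wrist_force: [0.1, -0.1, -0.7]
finger_gap: 0.29
t 9.675 tcp [ 0.4203 -0.2634  0.1092] yaw -179.99 zax [-1.e-04  0.e+00 -1.e+00] F [ 0.1 -0.1 -0.7] gap 0.29
turn total [ 0.     -0.0001  0.0002] rows>= 0.0010149521728400855
world [ 0.0004 -0.0003  0.0005] tool target axes [-0.0004 -0.0003 -0.0005] tool now axes [-0.0004 -0.0003 -0.0005]
```

```bash
for k in 1 2 3; do python3 -m inch '[[[0,0,0.0008],[0,0,0],-1],[[0,0,0],[0,0,0],-1]]' | grep -E "pos|force"; done
```

```text
tcp_pos: [0.4205, -0.2635, 0.1089]
wrist_force: [-0.9, 2.3, 6.9]
tcp_pos: [0.4206, -0.2636, 0.1088]
wrist_force: [-3.6, 3.2, 18.8]
tcp_pos: [0.4208, -0.2637, 0.1087]
wrist_force: [-5.3, 5.8, 30.5]
```

```bash
python3 -m inch '[[[0,0,-0.0015],[0,0,0],-1],[[0,0,0],[0,0,0],-0.3],[[0,0,0],[0,0,0],-0.1],[[0,0,0],[0,0,0],0.1],[[0,0,0],[0,0,0],0.2],[[0,0,0],[0,0,0],0.2]]'; python3 -c "
from h import *
snap('wrist','6')"
```

```text
time_s: 11.18
tcp_pos: [0.4204, -0.2634, 0.1083]
tcp_rot: [[-1.0, -0.0, -0.0], [-0.0, 1.0, 0.0], [0.0, 0.0, -1.0]]
wrist_force: [0.3, -0.7, 0.3]
finger_gap: 0.6
```

View pics/wrist6.png

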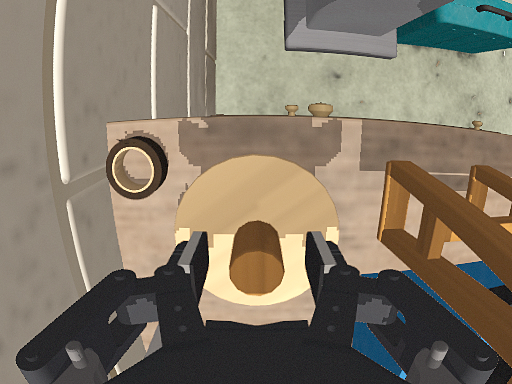

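```bash
python3 -m inch '[[[0,0,-0.01],[0,0,0],0.2],[[0,0,-0.025],[0,0,0],0.2],[[0,0,-0.04],[0,0,0],0.2],[[0,0,-0.04],[0,0,0],0.2],[[0,0,-0.04],[0,0,0],0.4],[[0,0,-0.04],[0,0,0],0.6],[[0,0,-0.04],[0,0,0],0.7],[[0,0,-0.02],[0,0,0],0.7],[[0,0,0],[0,0,0],0.7]]'; python3 g.py .427 .03 .36 -90; python3 -c "
from h import *
snap('wrist','7');p=snap('scene','7')[0]
cv2.imwrite('pics/s7c.png',cv2.resize(p[200:320,270:390],None,fx=5,fy=5,interpolation=2)[:,:,::-1])"
```

```text
time_s: 12.35
tcp_pos: [0.4206, -0.2637, 0.3649]
tcp_rot: [[-1.0, -0.0, 0.002], [-0.0, 1.0, -0.002], [-0.002, -0.002, -1.0]]
wrist_force: [0.9, -0.1, 0.3]
finger_gap: 0.856
t 12.35 tcp [ 0.4206 -0.2637  0.3649] yaw -179.99 zax [ 0.002  -0.0018 -1.    ] F [ 0.9 -0.1  0.3] gap 0.856
turn total [-3.0000e-03  2.0000e-04 -1.5706e+00] rows>= 8.725381814389927
world [ 0.0064  0.2937 -0.0049] tool target axes [-0.2937 -0.0064  0.0049] tool now axes [-0.0064  0.2937  0.0044]
```

View pics/s7c.png

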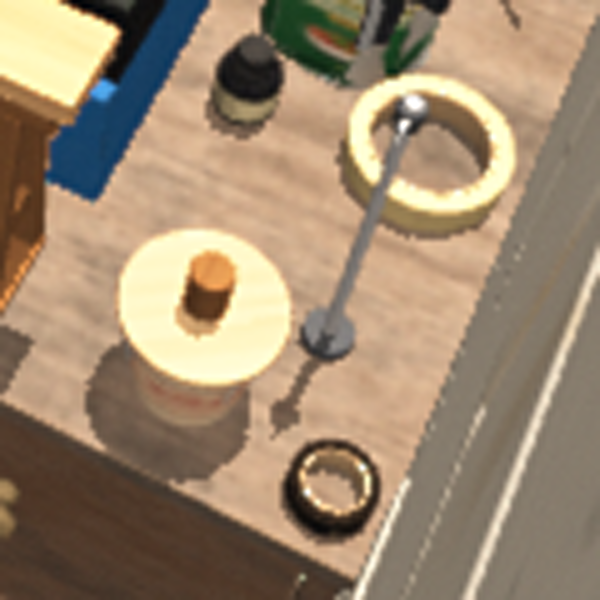

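View pics/wrist7.png

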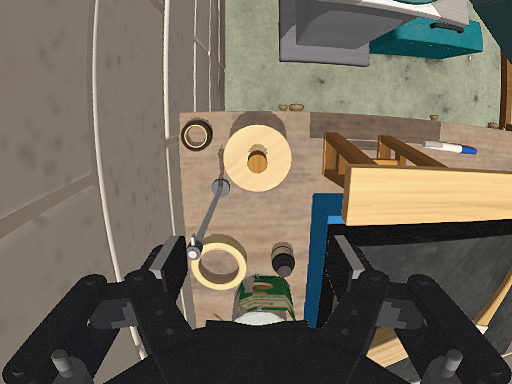

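```bash
python3 - <<'E'
from h import *
p,d,i=load("scene7");W=cloud(d,i);X,Y,Z=W[...,0],W[...,1],W[...,2]
m=(np.hypot(X-.419,Y+.264)<.042)&(np.hypot(X-.419,Y+.264)>.022)&(Z>.075)&(Z<.1);q=W[m]
A=np.c_[q[:,:2]-[.419,-.264],np.ones(len(q))];s=np.linalg.lstsq(A,q[:,2],rcond=None)[0];print("lid disc plane",len(q),s,"resid",np.std(A@s-q[:,2]))
m=(abs(X-.43)<.07)&(abs(Y+.275)<.07)&(Z>.075)&(Z<.1)
h=cv2.convexHull(max(cv2.findContours(m.astype(np.uint8),0,1)[0],key=cv2.contourArea))[:,0]
print(cv2.minEnclosingCircle(np.array([ray(i,a,b,.0885)[:2]*1000 for a,b in h]).astype(np.float32)))
p,d,i=load("top0");W=cloud(d,i);h=cv2.cvtColor(p,cv2.COLOR_RGB2HSV)
m=(W[...,2]>.23)&(W[...,2]<.26)&(abs(W[...,0]-.43)<.07)&(h[...,2]>120)
g=cv2.cvtColor(p,cv2.COLOR_RGB2GRAY).astype(float)
# subpixel edge of far & near long edges
for nm,rows in(("far",(200,215)),("near",(222,238))):
    pts=[]
    for u in range(230,320):
        c=g[rows[0]:rows[1],u];dd=np.diff(c);k=np.argmax(dd if nm=="far" else -dd)
        w=np.abs(dd[max(0,k-1):k+2]);v=rows[0]+.5+(np.arange(max(0,k-1),max(0,k-1)+len(w))*w).sum()/w.sum()
        pts.append(ray(i,u,v,.245)[:2])
    pts=np.array(pts);r=np.polyfit(pts[:,1],pts[:,0],1);res=pts[:,0]-np.polyval(r,pts[:,1]);k=abs(res)<.0015;r=np.polyfit(pts[k,1],pts[k,0],1)
    print(nm,r,k.sum(),"x at y=-.05",np.polyval(r,-.05),"angle deg",np.degrees(np.arctan(r[0])))
for nm,cols in(("in",(216,230)),("out",(318,334))):
    pts=[]
    for v in range(211,227):
        c=g[v,cols[0]:cols[1]];dd=np.abs(np.diff(c));k=np.argmax(dd);pts.append(ray(i,cols[0]+k+.5,v,.245)[1])
    print(nm,np.median(pts))
p,d,i=load("wrist7");cv2.imwrite("pics/w7c.png",cv2.resize(p[170:280,150:260],None,fx=5,fy=5,interpolation=2)[:,:,::-1])
E
```

```text
lid disc plane 429 [-0.00492113 -0.00216195  0.08676277] resid 0.0017002561421593668
((417.2230529785156, -262.43023681640625), 48.44080352783203)
far [0.00417552 0.45646026] 90 x at y=-.05 0.45625148060803006 angle deg 0.23923834280547399
near [0.00924305 0.40104344] 90 x at y=-.05 0.4005812917275048 angle deg 0.529572955600739
in 0.07960157742561383
out -0.17970225839552045
```

View pics/w7c.png

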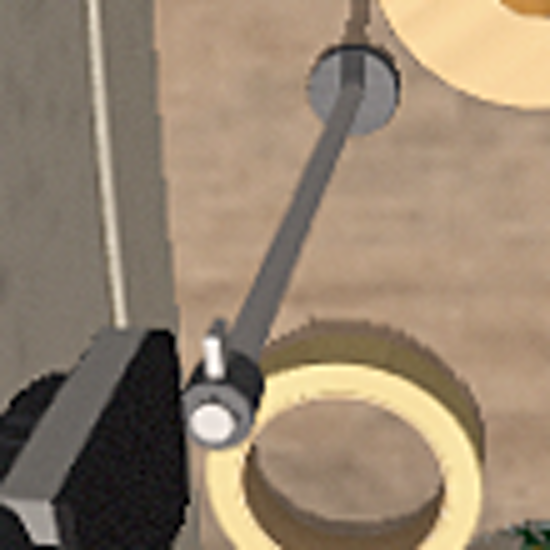

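```bash
python3 - <<'E'
from h import *
p,d,i=load("wrist7")
f=lambda a,b:(150+a/5-.4,170+b/5-.4)
print("foot",fray(i,*f(353,90),.003),"tip",fray(i,*f(215,335),.235),fray(i,*f(218,320),.235),"ball",fray(i,*f(213,420),.25))
p,d,i=load("top0");print("top ball",ray(i,380.6,197.6,.25),ray(i,381,202,.235))
p,d,i=load("scene0");print("scene ball",ray(i,315+(585-360)/6-.4,210+70/6-.4,.245),ray(i,315+(575-360)/6-.4,210+95/6-.4,.236))
E
```

```text
foot [ 0.48725153 -0.32722036  0.003     ] tip [ 0.47216706 -0.32677988  0.235     ] [ 0.46888587 -0.32590668  0.235     ] ball [ 0.48314157 -0.32508477  0.25      ]
top ball [ 0.48328512 -0.32383607  0.25      ] [ 0.47465388 -0.32927943  0.235     ]
scene ball [ 0.48078419 -0.32550483  0.245     ] [ 0.47359951 -0.32573375  0.236     ]
```

```bash
python3 -m inch '[[[-0.007,0.02,0.005],[0,0,0],0.85],[[0,0.045,0],[0,0,0],0.85],[[0,0.05,0],[0,0,0],0.85],[[0,0.05,0],[0,0,0],0.85],[[0,0.05,0],[0,0,0],0.85],[[0,0.05,0],[0,0,0],0.85],[[0,0.0287,0],[0,0,0],0.85]]'; python3 -m inch '[[[0,0,0],[0,0,-0.174],0.85],[[0,0,0],[0,0,-0.174],0.85],[[0,0,0],[0,0,-0.174],0.85],[[0,0,0],[0,0,-0.174],0.85],[[0,0,0],[0,0,-0.174],0.85],[[0,0,0],[0,0,-0.174],0.85],[[0,0,0],[0,0,-0.174],0.85],[[0,0,0],[0,0,-0.174],0.85],[[0,0,0],[0,0,-0.1727],0.85],[[0,0,0],[0,0,0],0.85],[[0,0,0],[0,0,0],0.85]]'; python3 g.py .428 .03 .3 -90.35;  python3 -c "
from h import *
snap('wrist','8')"
```

```text
time_s: 13.32
tcp_pos: [0.4265, 0.0323, 0.3576]
tcp_rot: [[-1.0, -0.002, -0.001], [-0.002, 1.0, 0.0], [0.001, 0.0, -1.0]]
wrist_force: [0.4, -0.1, -0.4]
finger_gap: 0.919
time_s: 14.7
tcp_pos: [0.4271, 0.0303, 0.358]
tcp_rot: [[-0.01, -1.0, -0.001], [-1.0, 0.01, 0.0], [-0.0, 0.001, -1.0]]
wrist_force: [-0.1, -0.3, 0.1]
finger_gap: 0.929
t 14.7 tcp [0.4271 0.0303 0.358 ] yaw -90.56 zax [-8.e-04  1.e-04 -1.e+00] F [-0.1 -0.3  0.1] gap 0.929
turn total [ 0.0008  0.0001 -0.0037] rows>= 0.02083326741154736
world [ 0.0009 -0.0003 -0.058 ] tool target axes [ 0.0003 -0.0009  0.058 ] tool now axes [ 0.0003 -0.0009  0.058 ]
```

View pics/wrist8.png

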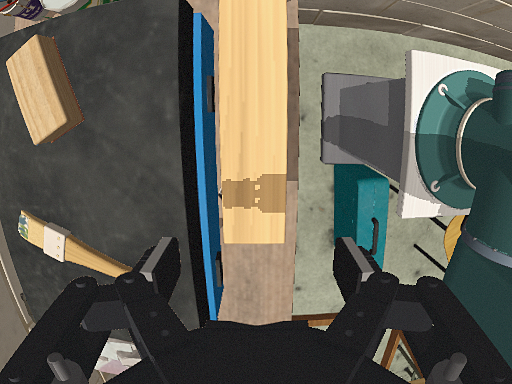

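```bash
python3 - <<'E'
from h import *
p,d,i=load("wrist8")
h=cv2.cvtColor(p,cv2.COLOR_RGB2HSV).astype(int)
g=p[...,0].astype(float)
L=[];Rr=[]
for v in list(range(20,170,5))+list(range(215,240,4)):
    row=g[v,205:305];dd=np.diff(row);
    a=np.argmax(dd[:45]);b=50+np.argmin(dd[50:])
    L.append(fray(i,205+a+.5,v,.245)[:2]);Rr.append(fray(i,205+b+.5,v,.245)[:2])
for n,q in(("L",L),("R",Rr)):
    q=np.array(q);r=np.polyfit(q[:,1],q[:,0],1);
    for _ in range(3):
        k=abs(q[:,0]-np.polyval(r,q[:,1]))<.002;r=np.polyfit(q[k,1],q[k,0],1)
    print(n,k.sum(),len(q),r,"deg",np.degrees(np.arctan(r[0])),"x@.03",np.polyval(r,.03))
print("end y",[fray(i,u,243.5,.245)[1].round(4) for u in(230,250,275)])
E
```

```text
L 31 37 [2.12629294e-04 4.60342262e-01] deg 0.012182760953046757 x@.03 0.4603486408569654
R 36 37 [0.00523594 0.4011696 ] deg 0.29999432785315877 x@.03 0.40132668285842127
end y [np.float64(0.0802), np.float64(0.0802), np.float64(0.0805)]
```

```bash
python3 -m inch '[[[0,-0.0016,0.02],[0,0,-0.005],0.85],[[0,0,0.03],[0,0,0],0.85],[[0,0,0.025],[0,0,0],0.85],[[0,0,0.015],[0,0,0],0.85],[[0,0,0.005],[0,0,0],0.85],[[0,0,0],[0,0,0],0.85],[[0,0,0],[0,0,0],0.85]]'; python3 g.py .4287 .03 .224 -90.27;  python3 -c "
from h import *
snap('wrist','9')"
```

```text
time_s: 15.62
tcp_pos: [0.4292, 0.0302, 0.2639]
tcp_rot: [[-0.001, -1.0, 0.001], [-1.0, 0.001, -0.0], [0.0, -0.001, -1.0]]
wrist_force: [-0.8, -0.1, -0.0]
finger_gap: 0.931
t 15.625 tcp [0.4292 0.0302 0.2639] yaw -90.08 zax [ 9.e-04 -1.e-04 -1.e+00] F [-0.8 -0.1 -0. ] gap 0.931
turn total [-0.0009 -0.0001  0.0034] rows>= 0.019429062688157098
world [-0.0005 -0.0002 -0.0399] tool target axes [0.0002 0.0005 0.0399] tool now axes [0.0002 0.0005 0.0399]
```

View pics/wrist9.png

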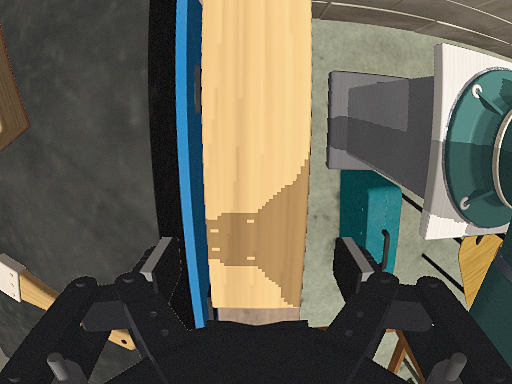

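```bash
python3 -m inch '[[[0,0.0004,0.015],[0,0,0.0025],0.85],[[0,0,0.015],[0,0,0],0.85],[[0,0,0.008],[0,0,0],0.85],[[0,0,0.002],[0,0,0],0.85],[[0,0,0],[0,0,0],0.85],[[0,0,0],[0,0,0],0.85]]' 30; python3 g.py .4287 .03 .224 -90.27;python3 -m inch '[[[0,0,0],[0,0,0],0.6],[[0,0,0],[0,0,0],0.45],[[0,0,0],[0,0,0],0.35],[[0,0,0],[0,0,0],0.25],[[0,0,0],[0,0,0],0.1],[[0,0,0],[0,0,0],0],[[0,0,0],[0,0,0],-0.2],[[0,0,0],[0,0,0],-0.2]]' 30;python3 g.py
```

```text
time_s: 16.42
tcp_pos: [0.4287, 0.0302, 0.2238]
tcp_rot: [[-0.003, -1.0, 0.001], [-1.0, 0.003, -0.0], [0.0, -0.001, -1.0]]
wrist_force: [0.7, -0.8, 0.3]
finger_gap: 0.924
t 16.425 tcp [0.4287 0.0302 0.2238] yaw -90.2 zax [ 7.e-04 -1.e-04 -1.e+00] F [ 0.7 -0.8  0.3] gap 0.924
turn total [-0.0007 -0.0001  0.0013] rows>= 0.008067083108903254
world [-0.     -0.0002  0.0002] tool target axes [ 0.0002  0.     -0.0002] tool now axes [ 0.0002  0.     -0.0002]
time_s: 17.42
tcp_pos: [0.4286, 0.0302, 0.2235]
tcp_rot: [[-0.003, -1.0, 0.0], [-1.0, 0.003, -0.0], [0.0, -0.0, -1.0]]
wrist_force: [-0.6, 0.5, 5.0]
finger_gap: 0.649
t 17.425 tcp [0.4286 0.0302 0.2235] yaw -90.2 zax [ 3.e-04 -1.e-04 -1.e+00] F [-0.6  0.5  5. ] gap 0.649
```

```bash
python3 -m inch '[[[0.002,0,0],[0,0,0],-0.2],[[0.005,0,0],[0,0,0],-0.2],[[0.008,0,0],[0,0,0],-0.2],[[0.008,0,0],[0,0,0],-0.2],[[0.008,0,0],[0,0,0],-0.2],[[0.008,0,0],[0,0,0],-0.2],[[0.006,0,0],[0,0,0],-0.2],[[0.003,0,0],[0,0,0],-0.2],[[0,0,0],[0,0,0],-0.2],[[0,0,0],[0,0,0],-0.2]]' ;python3 g.py; python3 -c "
from h import *
snap('wrist','10');snap('scene','10')"
```

```text
time_s: 18.68
tcp_pos: [0.4285, -0.0175, 0.2237]
tcp_rot: [[-0.003, -1.0, 0.001], [-1.0, 0.003, 0.001], [-0.001, -0.001, -1.0]]
wrist_force: [-0.5, 3.6, 8.5]
finger_gap: 0.651
t 18.675 tcp [ 0.4285 -0.0175  0.2237] yaw -90.19 zax [ 8.e-04  7.e-04 -1.e+00] F [-0.5  3.6  8.5] gap 0.651
```

View pics/wrist10.png

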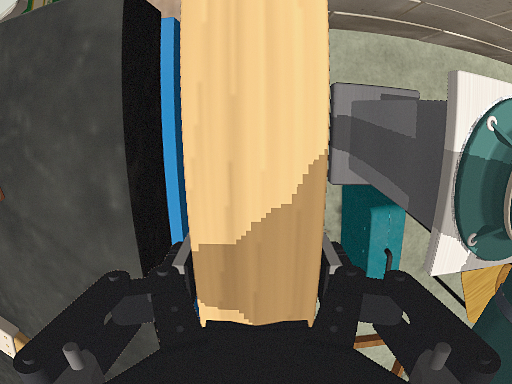

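View pics/scene10.png

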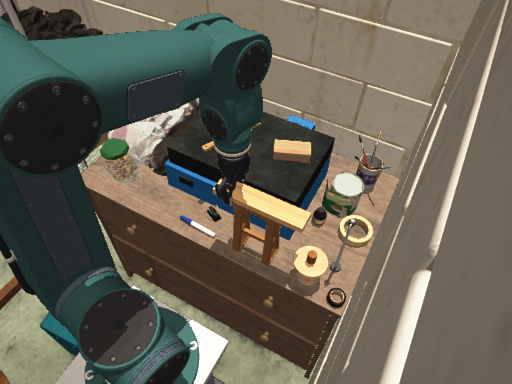

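```bash
python3 -m inch '[[[0.003,0,0],[0,0,0],-0.2],[[0.006,0,0],[0,0,0],-0.2],[[0.009,0,0],[0,0,0],-0.2],[[0.01,0,0],[0,0,0],-0.2],[[0.01,0,0],[0,0,0],-0.2],[[0.01,0,0],[0,0,0],-0.2],[[0.01,0,0],[0,0,0],-0.2],[[0.01,0,0],[0,0,0],-0.2],[[0.01,0,0],[0,0,0],-0.2],[[0.008,0,0],[0,0,0],-0.2],[[0.004,0,0],[0,0,0],-0.2],[[0,0,0],[0,0,0],-0.2]]' ;python3 -m inch '[[[0,0,0],[0,0,0],-0.2],[[0,0,0],[0,0,0],-0.2]]' >/dev/null;python3 g.py; python3 -c "
from h import *
snap('wrist','11');p=snap('scene','11')[0];q=snap('top','11')[0]
cv2.imwrite('pics/s11c.png',cv2.resize(p[170:310,240:380],None,fx=4,fy=4,interpolation=2)[:,:,::-1])"
```

```text
time_s: 20.27
tcp_pos: [0.4281, -0.1075, 0.2237]
tcp_rot: [[-0.004, -1.0, 0.001], [-1.0, 0.004, 0.001], [-0.001, -0.001, -1.0]]
wrist_force: [-0.2, 3.9, 9.9]
finger_gap: 0.649
t 20.525 tcp [ 0.4281 -0.1075  0.2237] yaw -90.19 zax [ 6.e-04  4.e-04 -1.e+00] F [-1.2  2.2  9.2] gap 0.65
```

View pics/s11c.png

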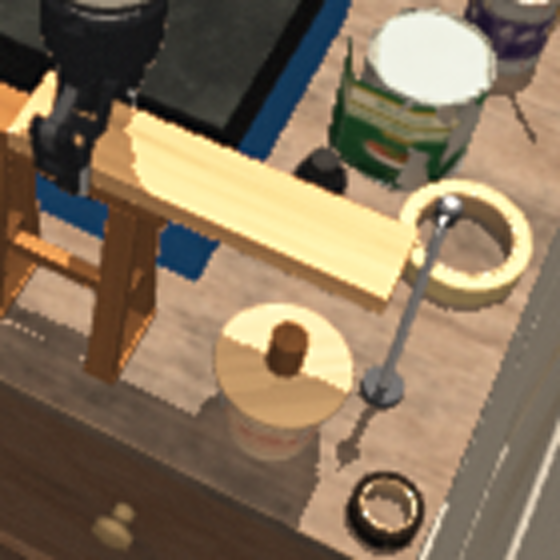

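View pics/top11.png

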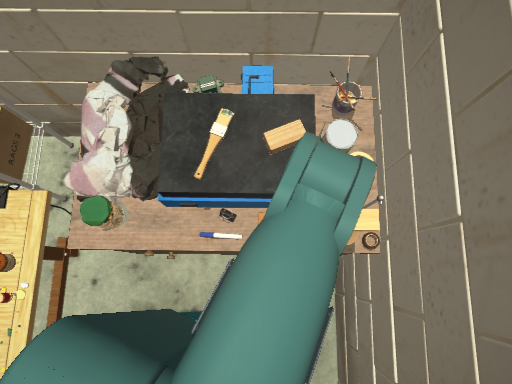

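View pics/wrist11.png

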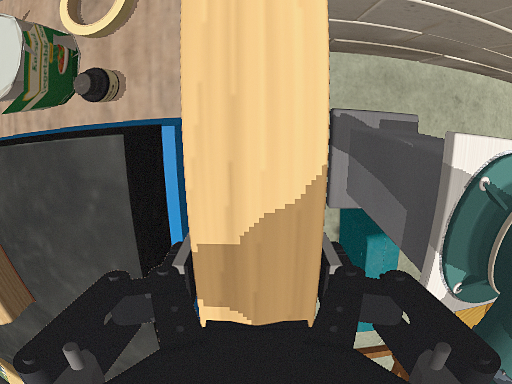

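```bash
python3 - <<'E'
from h import *
a=load("top11")[0][190:250,350:395];b=load("scene11")[0][210:265,325:370]
f=lambda x,s:cv2.resize(x,None,fx=s,fy=s,interpolation=0)
A=f(a,8);B=f(b,8);H=max(A.shape[0],B.shape[0])
o=np.zeros((H,A.shape[1]+B.shape[1],3),np.uint8);o[:A.shape[0],:A.shape[1]]=A;o[:B.shape[0],A.shape[1]:]=B
cv2.imwrite("pics/e11.png",o[:,:,::-1])
p,d,i=load("top11");g=p.astype(float)[...,0]-p.astype(float)[...,2]
for v in range(208,231,2):
    r=g[v,370:392];dd=np.abs(np.diff(r));k=np.argmax(dd);w=dd[max(0,k-1):k+2];u=370.5+(np.arange(max(0,k-1),max(0,k-1)+len(w))*w).sum()/w.sum()
    print(v,round(u,2),ray(i,u,v,.245).round(4))
E
```

```text
208 378.25 [ 0.457  -0.3179  0.245 ]
210 378.48 [ 0.4519 -0.3182  0.245 ]
212 378.49 [ 0.4467 -0.318   0.245 ]
214 378.5 [ 0.4415 -0.3177  0.245 ]
216 378.48 [ 0.4364 -0.3174  0.245 ]
218 378.48 [ 0.4312 -0.3171  0.245 ]
220 378.49 [ 0.4261 -0.3168  0.245 ]
222 379.46 [ 0.421 -0.319  0.245]
224 379.43 [ 0.4159 -0.3187  0.245 ]
226 379.49 [ 0.4108 -0.3185  0.245 ]
228 379.48 [ 0.4058 -0.3182  0.245 ]
230 379.5 [ 0.4007 -0.318   0.245 ]
```

View pics/e11.png

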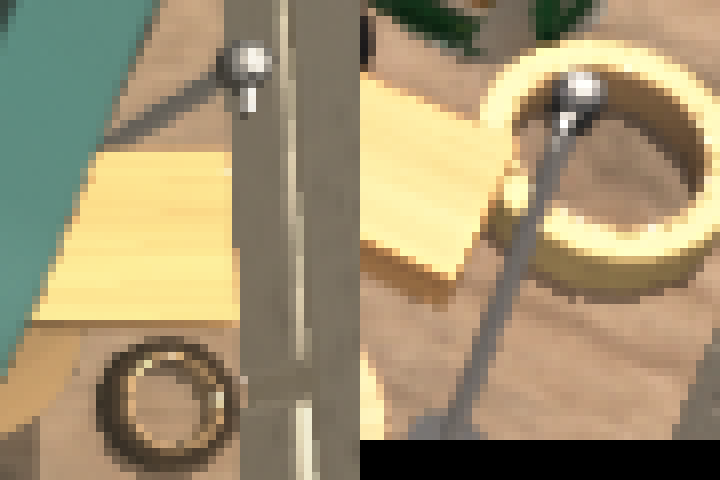

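```bash
python3 - <<'E'
from h import *
p,d,i=load("scene11")
print("near",ray(i,337,243.9,.245).round(4),"far",ray(i,343.7,228.7,.245).round(4))
# end edge by gradient along board direction in scene: sample rays on z=.245 plane
g=cv2.cvtColor(p,cv2.COLOR_RGB2HSV)[...,2].astype(np.float32)
def edge(n):
    p,d,i=load(n);g=p.astype(np.float32)[...,0]
    for x in np.arange(.405,.456,.007):
        ys=np.arange(-.295,-.345,-.0005);uv=np.array([proj(i,(x,y,.245)) for y in ys],np.float32)
        s=cv2.remap(g,uv[:,0].reshape(1,-1),uv[:,1].reshape(1,-1),1)[0]
        dd=np.convolve(s,[1,1,1,0,-1,-1,-1],'same')[4:-4];k=np.argmax(abs(dd));print(n,round(x,3),ys[k+4].round(4))
edge("scene11");edge("top11")
# pointer in top0/scene0/scene7/top11: brightness sections across y at z=.2365
for n in("top0","top11","scene0","scene7","scene11"):
    p,d,i=load(n);g=p.astype(np.float32).mean(2)
    for x in(.472,.475,.478):
        ys=np.arange(-.31,-.34,-.0005);uv=np.array([proj(i,(x,y,.2365)) for y in ys],np.float32)
        s=cv2.remap(g,uv[:,0].reshape(1,-1),uv[:,1].reshape(1,-1),1)[0];b=np.median(s);w=np.clip(s-b-25,0,None)
        k=np.argmax(s);print(n,x,"peak",ys[k].round(4),s[k].round(0),b.round(0),"centroid",((ys*w)[max(0,k-6):k+7].sum()/max(1e-6,w[max(0,k-6):k+7].sum())).round(4))
E
```

```text
near [ 0.4009 -0.3165  0.245 ] far [ 0.4496 -0.3151  0.245 ]
scene11 0.405 -0.3265
scene11 0.412 -0.326
scene11 0.419 -0.316
scene11 0.426 -0.316
scene11 0.433 -0.3255
scene11 0.44 -0.3245
scene11 0.447 -0.323
scene11 0.454 -0.323
top11 0.405 -0.318
top11 0.412 -0.3185
top11 0.419 -0.319
top11 0.426 -0.317
top11 0.433 -0.317
top11 0.44 -0.3175
top11 0.447 -0.318
top11 0.454 -0.3185
top0 0.472 peak -0.3285 226.0 130.0 centroid -0.3284
top0 0.475 peak -0.329 227.0 116.0 centroid -0.3286
top0 0.478 peak -0.329 191.0 101.0 centroid -0.3288
top11 0.472 peak -0.3285 230.0 133.0 centroid -0.3284
top11 0.475 peak -0.329 230.0 119.0 centroid -0.3286
top11 0.478 peak -0.329 194.0 103.0 centroid -0.3288
scene0 0.472 peak -0.325 170.0 84.0 centroid -0.3248
scene0 0.475 peak -0.324 217.0 79.0 centroid -0.3243
scene0 0.478 peak -0.3255 175.0 80.0 centroid -0.3247
scene7 0.472 peak -0.325 209.0 117.0 centroid -0.3248
scene7 0.475 peak -0.324 250.0 112.0 centroid -0.3244
scene7 0.478 peak -0.3255 232.0 112.0 centroid -0.3247
scene11 0.472 peak -0.325 199.0 106.0 centroid -0.3248
scene11 0.475 peak -0.324 243.0 101.0 centroid -0.3243
scene11 0.478 peak -0.3255 213.0 101.0 centroid -0.3247
```

```bash
python3 -m inch '[[[0.002,0,0],[0,0,0],-0.2],[[0.004,0,0],[0,0,0],-0.2],[[0.0025,0,0],[0,0,0],-0.2],[[0.001,0,0],[0,0,0],-0.2],[[0,0,0],[0,0,0],-0.2],[[0,0,0],[0,0,0],-0.2]]' ;python3 g.py; python3 - <<'E'
from h import *
snap('wrist','12');p=snap('scene','12')[0];snap('top','12')
a=load("top12")[0][190:250,350:395];b=load("scene12")[0][210:265,325:370]
f=lambda x,s:cv2.resize(x,None,fx=s,fy=s,interpolation=0)
A=f(a,8);B=f(b,8);H=max(A.shape[0],B.shape[0])
o=np.zeros((H,A.shape[1]+B.shape[1],3),np.uint8);o[:A.shape[0],:A.shape[1]]=A;o[:B.shape[0],A.shape[1]:]=B
cv2.imwrite("pics/e12.png",o[:,:,::-1])
p,d,i=load("top12");g=p.astype(float)[...,0]-p.astype(float)[...,2]
for v in range(208,231,2):
    r=g[v,374:392];dd=np.abs(np.diff(r));k=np.argmax(dd);w=dd[max(0,k-1):k+2];u=374.5+(np.arange(max(0,k-1),max(0,k-1)+len(w))*w).sum()/w.sum()
    print(v,round(u,2),ray(i,u,v,.245).round(4))
# level of board from scene depth
p,d,i=load("scene12");W=cloud(d,i);m=(abs(W[...,0]-.428)<.02)&(W[...,1]<-.16)&(W[...,1]>-.315)&(W[...,2]>.21)&(W[...,2]<.27);q=W[m]
A=np.c_[q[:,0]-.428,q[:,1]+.2,np.ones(len(q))];s=np.linalg.lstsq(A,q[:,2],rcond=None)[0];print("board plane slopes x,y,z@-.2",s,len(q))
E
```

```text
time_s: 21.42
tcp_pos: [0.4281, -0.1165, 0.2237]
tcp_rot: [[-0.003, -1.0, 0.001], [-1.0, 0.003, 0.002], [-0.002, -0.001, -1.0]]
wrist_force: [-0.3, 6.5, 10.4]
finger_gap: 0.652
t 21.425 tcp [ 0.4281 -0.1165  0.2237] yaw -90.17 zax [ 7.0e-04  1.5e-03 -1.0e+00] F [-0.3  6.5 10.4] gap 0.652
208 376.29 [ 0.457  -0.3129  0.245 ]
210 381.46 [ 0.452  -0.3259  0.245 ]
212 381.49 [ 0.4468 -0.3257  0.245 ]
214 381.88 [ 0.4416 -0.3263  0.245 ]
216 382.31 [ 0.4365 -0.3271  0.245 ]
218 382.49 [ 0.4314 -0.3273  0.245 ]
220 382.48 [ 0.4262 -0.327   0.245 ]
222 382.47 [ 0.4211 -0.3267  0.245 ]
224 382.5 [ 0.416  -0.3264  0.245 ]
226 382.48 [ 0.4109 -0.3261  0.245 ]
228 382.49 [ 0.4059 -0.3258  0.245 ]
230 382.25 [ 0.4008 -0.3249  0.245 ]
board plane slopes x,y,z@-.2 [0.00271773 0.00150137 0.24393716] 840
```

View pics/e12.png

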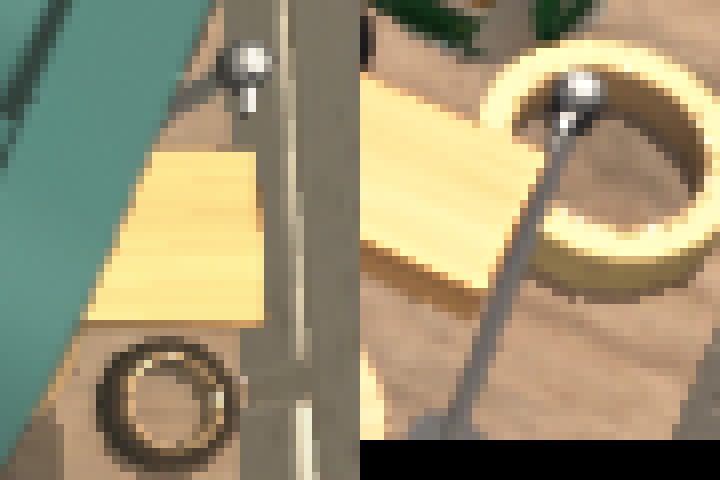

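View pics/scene12.png

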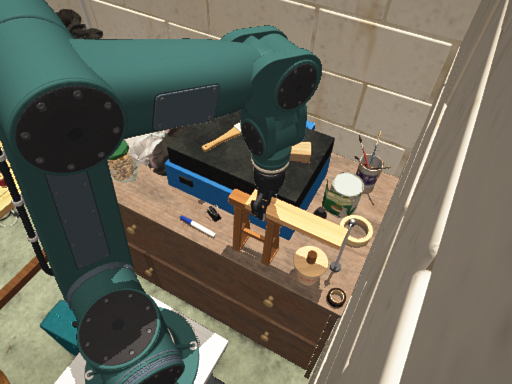

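```bash
python3 - <<'E'
from h import *
def edge(n,y0,xs,ch):
    p,d,i=load(n);g=p.astype(np.float32);g=g[...,0] if ch==0 else g[...,0]-g[...,2]
    out=[]
    for x in xs:
        ys=np.arange(y0+.012,y0-.012,-.0004);uv=np.array([proj(i,(x,y,.245)) for y in ys],np.float32)
        s=cv2.remap(g,uv[:,0].reshape(1,-1),uv[:,1].reshape(1,-1),1)[0]
        dd=np.convolve(s,[-1]*5+[0]+[1]*5,'same')[6:-6];k=np.argmax(dd*(1));out.append(ys[k+6])  # np.convolve flips
        k2=np.argmin(dd);out[-1]=(out[-1].round(4),ys[k2+6].round(4))
    print(n,ch,out)
xs=np.arange(.405,.452,.006)
for ch in(0,1):
    edge("scene0",-.180,xs,ch);edge("scene7",-.180,xs,ch);edge("top0",-.180,xs,ch)
    edge("scene11",-.3165,xs,ch);edge("scene12",-.3255,xs,ch)
E
```

```text
scene0 0 [(np.float64(-0.1784), np.float64(-0.1724)), (np.float64(-0.1784), np.float64(-0.1732)), (np.float64(-0.1784), np.float64(-0.1724)), (np.float64(-0.1784), np.float64(-0.1724)), (np.float64(-0.1784), np.float64(-0.1896)), (np.float64(-0.1784), np.float64(-0.1728)), (np.float64(-0.1788), np.float64(-0.1896)), (np.float64(-0.1784), np.float64(-0.1868))]
scene7 0 [(np.float64(-0.1788), np.float64(-0.1704)), (np.float64(-0.1792), np.float64(-0.1868)), (np.float64(-0.1784), np.float64(-0.1704)), (np.float64(-0.1788), np.float64(-0.1872)), (np.float64(-0.1804), np.float64(-0.1892)), (np.float64(-0.1788), np.float64(-0.1896)), (np.float64(-0.1804), np.float64(-0.1896)), (np.float64(-0.1804), np.float64(-0.1896))]
top0 0 [(np.float64(-0.1792), np.float64(-0.1892)), (np.float64(-0.1792), np.float64(-0.1896)), (np.float64(-0.1792), np.float64(-0.1828)), (np.float64(-0.1796), np.float64(-0.1896)), (np.float64(-0.1796), np.float64(-0.1856)), (np.float64(-0.18), np.float64(-0.188)), (np.float64(-0.18), np.float64(-0.1832)), (np.float64(-0.18), np.float64(-0.1832))]
scene11 0 [(np.float64(
[... 1799 characters left out ...]
.3261), np.float64(-0.3141)), (np.float64(-0.3261), np.float64(-0.3141)), (np.float64(-0.3173), np.float64(-0.3141)), (np.float64(-0.3169), np.float64(-0.3141)), (np.float64(-0.3249), np.float64(-0.3137)), (np.float64(-0.3257), np.float64(-0.3225)), (np.float64(-0.3249), np.float64(-0.3137)), (np.float64(-0.3233), np.float64(-0.3133))]
scene12 1 [(np.float64(-0.3263), np.float64(-0.3335)), (np.float64(-0.3267), np.float64(-0.3335)), (np.float64(-0.3267), np.float64(-0.3327)), (np.float64(-0.3263), np.float64(-0.3323)), (np.float64(-0.3255), np.float64(-0.3303)), (np.float64(-0.3255), np.float64(-0.3307)), (np.float64(-0.3255), np.float64(-0.3311)), (np.float64(-0.3259), np.float64(-0.3307))]
```

```bash
python3 - <<'E'
from h import *
p,d,i=load("wrist7");cv2.imwrite("pics/w7e.png",cv2.resize(p[150:240,320:400],None,fx=7,fy=7,interpolation=0)[:,:,::-1])
cv2.imwrite("pics/w7p.png",cv2.resize(p[225:265,180:220],None,fx=14,fy=14,interpolation=0)[:,:,::-1])
E
```

```text
(no output)
```

View pics/w7e.png

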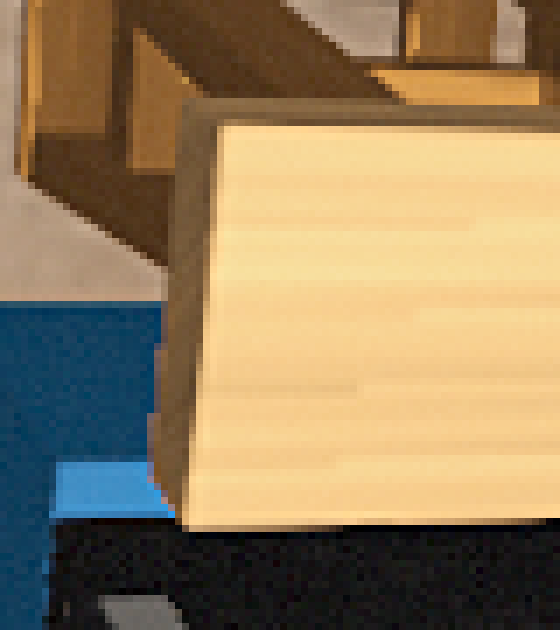

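View pics/w7p.png

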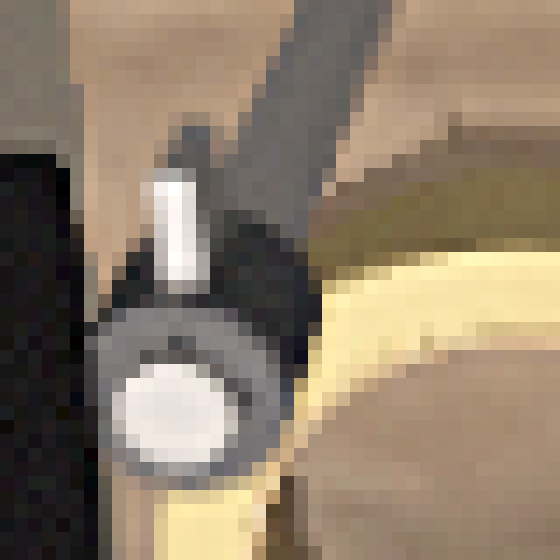

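```bash
python3 - <<'E'
from h import *
p,d,i=load("wrist7")
for h in (0,.0015,.003,.005,.007):
    print(h,fray(i,191.5,237.2,.235+h)[:2].round(4),fray(i,193.5,233.6,.235-h)[:2].round(4),"mid",fray(i,192,241,.235+h)[:2].round(4))
a=fray(i,350.6,166.9,.245);b=fray(i,346.2,224.9,.245);print("end",a,b,(a+b)/2)
for n in("top12","scene12"):
    p,d,i=load(n)
    print(n,d[198:206,378:384].round(3) if n=="top12" else "")
E
```

```text
0 [ 0.4729 -0.328 ] [ 0.4689 -0.3256] mid [ 0.477  -0.3278]
0.0015 [ 0.4721 -0.3276] [ 0.4696 -0.326 ] mid [ 0.4763 -0.3274]
0.003 [ 0.4714 -0.3272] [ 0.4703 -0.3263] mid [ 0.4756 -0.3271]
0.005 [ 0.4705 -0.3267] [ 0.4712 -0.3268] mid [ 0.4746 -0.3266]
0.007 [ 0.4695 -0.3262] [ 0.4721 -0.3273] mid [ 0.4736 -0.3261]
end [ 0.39977885 -0.1798386   0.245     ] [ 0.45564313 -0.17887836  0.245     ] [ 0.42771099 -0.17935848  0.245     ]
top12 [[0.943 0.941 0.942 0.94  0.936 0.942]
 [0.944 0.942 0.94  0.94  0.936 0.94 ]
 [0.951 0.944 0.945 0.937 0.939 1.136]
 [1.185 0.95  0.945 0.942 1.144 1.137]
 [1.185 1.173 0.945 0.939 1.145 1.139]
 [1.183 1.174 0.945 0.941 1.143 1.139]
 [1.181 1.174 0.95  1.155 1.14  1.136]
 [1.187 1.173 1.162 1.157 1.148 1.136]]
scene12
```

```bash
python3 - <<'E'
from h import *
from rig import sense
for n in("scene7","scene12"):
    p,d,i=load(n);W=cloud(d,i);X,Y,Z=W[...,0],W[...,1],W[...,2]
    r=np.hypot(X-.419,Y+.264);m=(r<.042)&(r>.022)&(Z>.075)&(Z<.1);q=W[m]
    A=np.c_[q[:,:2]-[.419,-.264],np.ones(len(q))];print(n,len(q),np.linalg.lstsq(A,q[:,2],rcond=None)[0].round(4))
a,b=load("scene0")[0].astype(int),load("scene12")[0].astype(int)
for nm,(u,v) in dict(pen=(198,226),clip=(214,213),tape=(355,231),black=(337,297)).items(): print(nm,abs(a-b)[v-6:v+7,u-8:u+9].mean().round(1))
s=sense();print(s['time_s'],s['wrist_force'],s['finger_gap'],s['tcp_pos'])
E
```

```text
scene7 429 [-0.0049 -0.0022  0.0868]
scene12 437 [-0.0026 -0.0027  0.0869]
pen 29.8
clip 19.9
tape 28.0
black 22.0
21.575 [ 0.1106714   6.65509115 10.7593709 ] 0.649394749897645 [ 0.42807826 -0.11653968  0.22368765]
```

```bash
python3 -m inch '[[[0.0004,0,0],[0,0,0],-0.2],[[0,0,0],[0,0,0],-0.2],[[0,0,0],[0,0,0],-0.2],[[0,0,0],[0,0,0],-0.2]]'; python3 -c "
from h import *
p=snap('scene','13')[0]
cv2.imwrite('pics/s13c.png',cv2.resize(p[165:315,180:380],None,fx=4,fy=4,interpolation=2)[:,:,::-1])"
```

```text
time_s: 22.08
tcp_pos: [0.4281, -0.1168, 0.2237]
tcp_rot: [[-0.003, -1.0, 0.001], [-1.0, 0.003, 0.002], [-0.002, -0.001, -1.0]]
wrist_force: [-0.3, 8.4, 11.0]
finger_gap: 0.652
```

View pics/s13c.png

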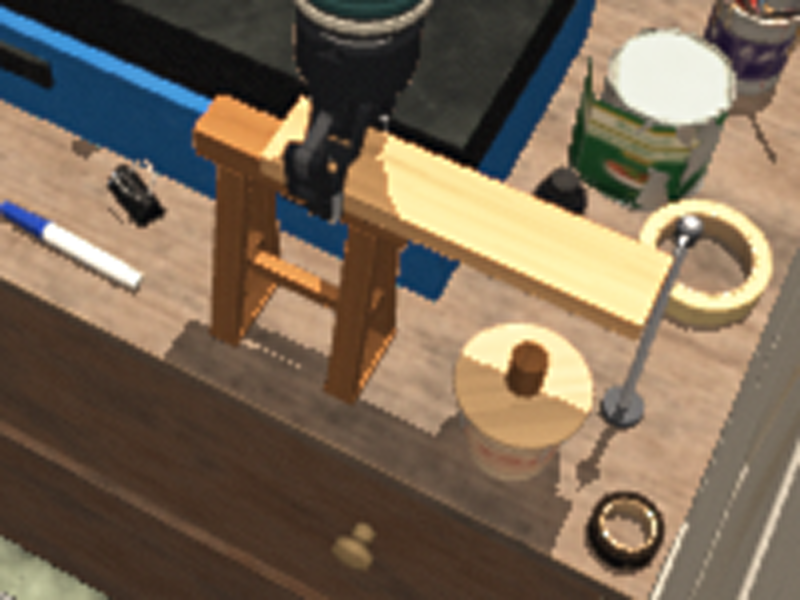

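```bash
python3 -c "
from rig import *
print(job_done())"
```

```text
the job is handed in; nothing more can be done
None
```

I put the lid on the cup first and let go of it. Then I gripped the board by its sides, slid it about 147 mm out along the trestle without lifting it, and handed the job in at about 22 s with the gripper still holding it.

**Last checks:**
- **Lid:** it sits on the rim, level to within about 0.3°. It did not move while the board slid.
- **Board:** it is flat to about 0.1° along its length, straight to within a few tenths of a degree, and pressed lightly (about 11 N) onto the trestle.
- **End position:** the cameras disagreed slightly. The top and wrist views put the board end roughly 0.4 to 0.9 mm short of the pointer, and the scene view put it about 0.5 mm past. I made a final 0.4 mm correction (measured as 0.3 mm) and did not re-measure the end after it.
- **Other things:** the pen, clip, tape rolls and bottle look untouched by eye. The pixel comparison I tried on the pen, clip and rolls gave differences of 20–30 grey levels. I put that down to a change in image brightness, so that check did not confirm it.

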